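Unload the pipe-gluing jig and dress its stop rail

ROBOT

A 6-joint arm with a two-finger parallel gripper is mounted at the origin on the work surface. World frame = base frame: x ahead of the robot, y to its left, z up, the work surface at z = 0. Lengths are in mm, angles in rad, forces in N, time in s.
With the tool pointing down it reaches from about 275 to 750 mm from the base axis. Payload 10.2 kg.
Tool frame: the origin (TCP) lies at the very end of the fingers, on their centre line; the grasp point (between the pads) lies 19 mm behind it; x points along the fingers, y is the direction in which the jaws open and shut, and the axes are right-handed (so a half turn about x gives the same grasp; the last joint's range is limited). The gripper opens to 85 mm and grips with 20 to 120 N. Pads are 22 mm wide; open, the fingers measure 114 mm over their backs; the gripper's body (76 mm by 85 mm) begins 54 mm behind the grasp point. The pads swing forward as they close: fully open they stand 13 mm farther back than shut.
Start: joints at [1.061, 0.313, 1.498, -0, 1.331, -0.223], TCP at [148.527, 503.558, 231.294] pointing down, gripper open.
Joint ranges: [-2.94, 2.94], [-0.97, 2.17], [0.19, 2.56], [-1.23, 4.37], [0.02, 3.11], [-2.88, 2.88]. Speed limits (rad/s): [2.39, 2.39, 3.01, 3.14, 3.14, 3.14].

INTERFACE

Orientations are given as a unit quaternion [w, x, y, z].
In Python, from rig import ctrl, viewer, finish_job gives the robot as it stands.
- The arm moves only by the tool carry_out, never from a script. Its argument "targets" is a list of rows, each an object of numbers: "x", "y", "z": the shift along the world's x, y, z in m; "ax", "ay", "az": the turn, a rotation vector about the world's x, y, z in rad; "hand": the opening, from -1 (shut) to 1 (fully open). A call has 1 to 5 rows; each row is the pose to reach, as a shift and turn from the pose commanded when the call began; what a row does not reach only later rows make up. A row lasts 1/8 s, in which the tool goes at most 62.5 mm and 10.7 degrees, less where a joint would pass 70% of its speed; a pose out of reach is approached as far as the arm can. A call with a gripper value outside its range is refused whole. The fingers move at their own pace and stop on an object; "grip_force" is the grip in N (left out, the last holds). Time passes only in rows, so rows that repeat a pose let the fingers close. It gives the time, the measured TCP pose, the force and the opening at its end, in the units of the state.
- ctrl.sense(): the state, without advancing time (a new reading comes with each control period).
- viewer.capture(name): name is "scene" or "side" or "wrist"; returns the picture (480x640x3 uint8, blue, green, red); there is no depth.
- viewer.camera_info(name): a dict with "fx", "fy", "cx", "cy" (pixels), "R" (3x3) and "t" (3): a world point X has camera coordinates R X + t. Camera axes: x right, y down, z forward; pixel columns grow to the right and rows downward; lengths in mm; the calibration is good to about 2 mm. A picture is of the moment at which its call begins: read the wrist's pose just before it. camera_info takes no time and is no camera call; for the wrist camera it gives the pose at the moment of the call.
- finish_job(): hands the job in, once; it reports no verdict.
The state is a dict: "time_s": time; "joints": joint angles; "dq": joint speeds; "tau": joint torques, N m; "eef_pos": TCP position; "ee_rot": TCP orientation; "force": force on the tool from outside, world axes, zero at the start; "wrist_torque": the same for the moment, N m; "grip_width": opening from 0.0 (shut) to 1.0 (fully open).
Only numpy, scipy, OpenCV 4.12 (cv2) and the standard library are available. Lean on these libraries where they do the work, as an engineer would, in place of code of your own. Each camera call takes 0.05 s, during which the arm holds its last target. There are 200 camera calls.

TASK

The glued valve pieces have set: lift the jig's sprung blue gate by its red handle until it holds itself open, take out every valve piece and lay it flat on the floor of the white tray, none on top of another. Then take the sanding block and rub the primer off the jig's aluminium rail in one steady stroke, the pad flat, lengthwise along the rail and in gentle contact all the way, from the yellow-marked end to the other end. Put the block back upright on its green rest, within the rim, and finally shut the gate; leave the other things on the table where they are.

Things in the scene. Friction and masses are not known exactly. Their poses are not given: they have to be found in the camera images.
- jig: gluing jig, fixed, 292 x 250 mm plywood base 12 mm thick; origin on the table below the middle of the pipe slots. x points from the rail to the gate's hinge (away from the robot, give or take 8 degrees), y along the row of slots, z up. Four slots at y = -87, -29, 29, 87 mm, pipes lie along x in two grey slotted saddles (at x = -52 and 52 mm, lips up to 44 mm high, 7 mm either side of centre along x)
- gate (a joint): blue hold-down gate, hinged at the far side of the jig, angle in rad: about 0 = shut, its rubber-lined crossbar pressing on the pipes; 1.65 = fully open, leaning back beyond its hinge. An over-centre spring pulls it shut below about 0.9 rad (about 8 to 10 N at the handle when shut) and pulls it open and holds it there above 0.9; it moves slowly on a damper. Its shut stop is at -0.03
- gate_grip (a point): middle of the gate's red handle: a round bar 13 mm thick, parallel to the jig's y, 80 mm clear between its end posts. When shut it is 102 mm above the table, 36 mm above the hinge axis and 100 mm nearer the robot than it, and 42 mm above the tops of the valve bodies. It swings up and over, away from the robot, on a radius of 106 mm; when fully open it is 44 mm beyond the hinge axis and 97 mm above it
- gate_hinge (a point): middle of the gate's hinge axis (fixed on the jig, 66 mm above the table, axis along the jig's y)
- rail: aluminium stop rail stained with purple primer, along the near edge of the jig (centre line at x = -122 mm of the jig), parallel to the jig's y, 236 long x 44 wide; origin at the centre of its underside, its flat top 16 mm above that (38 mm above the table). It floats on springs: it starts to sink under about 3 N, then gives 1 mm for each further 1.2 N, with a hard stop after 8 mm. The end towards +y is marked yellow
- tray: white open tray, fixed, outer size 215 (x) x 245 (y) x 42 high, walls and floor 5 mm thick; origin at the centre of its underside
- rest: flat green rest for the sanding block, fixed, 116 (x) x 82 (y) mm, floor 4 mm thick, rim 7 mm high and 4 mm thick; origin at the centre of its underside
- block_c (a point): hand sanding block: pad 80 (x) x 46 (y) x 15 mm high, on it an orange grip rib 70 (x) x 26 (y) x 33 mm high, 48 mm high in all, about 120 g. This point is in the rib on the block's centre line, 34 mm above the pad's underside; x along the block, z up
- block_pad (a point): centre of the underside of the sanding block's pad
- rail_0 (a point): point on the rail's top, on its centre line, 70 mm from the middle towards the yellow end
- rail_1 (a point): point on the rail's top, on its centre line, 35 mm from the middle towards the yellow end
- rail_2 (a point): point on the rail's top, on its centre line, at the middle
- rail_3 (a point): point on the rail's top, on its centre line, 35 mm from the middle towards the unmarked end
- rail_4 (a point): point on the rail's top, on its centre line, 70 mm from the middle towards the unmarked end
- valve1_c (a point): valve piece (may be absent): white pipe 25 mm thick and 150 long with a black square valve body 56 long x 30 x 30 mm at its middle and a small red tab on top, about 140 g; the point is its very centre, x along the pipe, z towards the red tab. In the jig its centre is 45 mm above the table
- valve2_c (a point): valve piece (may be absent): white pipe 25 mm thick and 150 long with a black square valve body 56 long x 30 x 30 mm at its middle and a small red tab on top, about 140 g; the point is its very centre, x along the pipe, z towards the red tab. In the jig its centre is 45 mm above the table
- valve3_c (a point): valve piece (may be absent): white pipe 25 mm thick and 150 long with a black square valve body 56 long x 30 x 30 mm at its middle and a small red tab on top, about 140 g; the point is its very centre, x along the pipe, z towards the red tab. In the jig its centre is 45 mm above the table
- valve4_c (a point): valve piece (may be absent): white pipe 25 mm thick and 150 long with a black square valve body 56 long x 30 x 30 mm at its middle and a small red tab on top, about 140 g; the point is its very centre, x along the pipe, z towards the red tab. In the jig its centre is 45 mm above the table

How it is judged (in metres and radians):
On the way, in this order (a step that is already met when the one before it is completed fails the run):
1. the gate is open past its hold-open point and stays there by itself (value of joint gate above 1.45 rad and contact force between the fingers and gate below 0.1 N), for 0.3 s.
2. every valve piece lies flat on the tray's floor, let go, with the gate open (x of valve1_c in the frame of tray between -0.08 and 0.08 m and y of valve1_c in the frame of tray between -0.11 and 0.11 m and z of valve1_c in the frame of tray between 0.012 and 0.034 m and angle between valve1_c's own x axis and vertical between 1.4 and 1.74 rad and x of valve2_c in the frame of tray between -0.08 and 0.08 m and y of valve2_c in the frame of tray between -0.11 and 0.11 m and z of valve2_c in the frame of tray between 0.012 and 0.034 m and angle between valve2_c's own x axis and vertical between 1.4 and 1.74 rad and x of valve3_c in the frame of tray between -0.08 and 0.08 m and y of valve3_c in the frame of tray between -0.11 and 0.11 m and z of valve3_c in the frame of tray between 0.012 and 0.034 m and angle between valve3_c's own x axis and vertical between 1.4 and 1.74 rad and x of valve4_c in the frame of tray between -0.08 and 0.08 m and y of valve4_c in the frame of tray between -0.11 and 0.11 m and z of valve4_c in the frame of tray between 0.012 and 0.034 m and angle between valve4_c's own x axis and vertical between 1.4 and 1.74 rad and linear speed of each of valve1, valve2, valve3, valve4 below 0.02 m/s and contact force between the fingers and valve1 below 0.1 N and contact force between the fingers and valve2 below 0.1 N and contact force between the fingers and valve3 below 0.1 N and contact force between the fingers and valve4 below 0.1 N and value of joint gate above 1.45 rad), for 0.2 s.
3. sanding: the pad is flat and lengthwise on the rail, pressed on it with more than 1 N, at yellow-marked end (block's middle within 20 mm of rail_0) (distance between block_pad and rail_0 below 0.02 m and contact force between block and rail above 1 N and angle between block_pad's own z axis and vertical below 0.12 rad and angle between the x axis of block_pad and the y axis of rail, either way round below 0.25 rad), for 0.1 s.
4. sanding: the pad is flat and lengthwise on the rail, pressed on it with more than 1 N, at a quarter of the way (block's middle within 20 mm of rail_1) (distance between block_pad and rail_1 below 0.02 m and contact force between block and rail above 1 N and angle between block_pad's own z axis and vertical below 0.12 rad and angle between the x axis of block_pad and the y axis of rail, either way round below 0.25 rad), for 0.1 s.
5. sanding: the pad is flat and lengthwise on the rail, pressed on it with more than 1 N, at the middle (block's middle within 20 mm of rail_2) (distance between block_pad and rail_2 below 0.02 m and contact force between block and rail above 1 N and angle between block_pad's own z axis and vertical below 0.12 rad and angle between the x axis of block_pad and the y axis of rail, either way round below 0.25 rad), for 0.1 s.
6. sanding: the pad is flat and lengthwise on the rail, pressed on it with more than 1 N, at three quarters of the way (block's middle within 20 mm of rail_3) (distance between block_pad and rail_3 below 0.02 m and contact force between block and rail above 1 N and angle between block_pad's own z axis and vertical below 0.12 rad and angle between the x axis of block_pad and the y axis of rail, either way round below 0.25 rad), for 0.1 s.
7. sanding: the pad is flat and lengthwise on the rail, pressed on it with more than 1 N, at the far end (block's middle within 20 mm of rail_4) (distance between block_pad and rail_4 below 0.02 m and contact force between block and rail above 1 N and angle between block_pad's own z axis and vertical below 0.12 rad and angle between the x axis of block_pad and the y axis of rail, either way round below 0.25 rad), for 0.1 s.
8. the block stands upright in its rest again, let go (x of block_pad in the frame of rest between -0.022 and 0.022 m and y of block_pad in the frame of rest between -0.022 and 0.022 m and z of block_pad in the frame of rest between -0.002 and 0.008 m and angle between block_pad's own z axis and vertical below 0.1 rad and contact force between the fingers and block below 0.1 N), for 0.2 s.
At the end, for the whole second after the job is handed in: every valve piece present lies flat (within 10 degrees) on the tray's floor, inside its walls; the block stands upright inside the rim of its rest, its middle within 22 mm of the rest's in x and y; the gate is shut (below 0.08 rad); all at rest (x of valve1_c in the frame of tray between -0.08 and 0.08 m and y of valve1_c in the frame of tray between -0.11 and 0.11 m and z of valve1_c in the frame of tray between 0.012 and 0.034 m and angle between valve1_c's own x axis and vertical between 1.4 and 1.74 rad and x of valve2_c in the frame of tray between -0.08 and 0.08 m and y of valve2_c in the frame of tray between -0.11 and 0.11 m and z of valve2_c in the frame of tray between 0.012 and 0.034 m and angle between valve2_c's own x axis and vertical between 1.4 and 1.74 rad and x of valve3_c in the frame of tray between -0.08 and 0.08 m and y of valve3_c in the frame of tray between -0.11 and 0.11 m and z of valve3_c in the frame of tray between 0.012 and 0.034 m and angle between valve3_c's own x axis and vertical between 1.4 and 1.74 rad and x of valve4_c in the frame of tray between -0.08 and 0.08 m and y of valve4_c in the frame of tray between -0.11 and 0.11 m and z of valve4_c in the frame of tray between 0.012 and 0.034 m and angle between valve4_c's own x axis and vertical between 1.4 and 1.74 rad and x of block_pad in the frame of rest between -0.022 and 0.022 m and y of block_pad in the frame of rest between -0.022 and 0.022 m and z of block_pad in the frame of rest between -0.002 and 0.008 m and angle between block_pad's own z axis and vertical below 0.1 rad and linear speed of each of valve1, valve2, valve3, valve4, block below 0.02 m/s and value of joint gate below 0.08 rad); the robot touches nothing.
It fails at once if the block is pressed on the rail with more than 45 N (contact force between block and rail above 45 N).
It fails at once if another thing on the table is moved more than 5 cm (distance of any of tee, elbow, cement_can, primer_can, tape, cutter, offcut_box from where it was at the start of the episode above 0.05 m).
Of valve1, valve2, valve3, valve4 only 2 to 4 are there at a start; the rules pass over those that are not, and their reading is None.
At some moment in a run one of block may be knocked a few centimetres aside while the robot is not near it.
Once in a run the grip may slacken for a moment while it holds something.
It also fails if it takes over 210 s, if anything falls off the work surface, if the arm or the gripper's body presses on something with over 40 N, if the wrist force passes 120 N, or if a joint passes its speed limit or range.

## Working session

There is one attempt and no reset: what is moved stays moved. The work goes in short steps, Python scripts to look and compute and a tool call to move; the robot and the scene stay as the last step left them, time stands still between calls to the robot, and variables do not carry over. Pictures are saved under pics/ and viewed, about 12 in all and at most 16, crops included, and the job is handed in when it is done.

Besides the shell and the picture viewer there is one more tool, called after ">>>" by a JSON object that holds its "method" and its "body", one argument or row to a line. carry_out: Moves the arm, as the interface text tells. Its arguments: {"type":"object","properties":{"targets":{"type":"array"},"grip_force":{"type":"number"}},"required":["targets"]}

```bash
ls; mkdir -p pics; python3 - <<'E'
from rig import ctrl, viewer
import cv2
for n in ("scene","side"):
    cv2.imwrite(f"pics/{n}0.png", viewer.capture(n)); c=viewer.camera_info(n); print(n,c)
print(ctrl.sense())
E
```

```text
pics
scene {'fx': 493.2995067428626, 'fy': 493.2995067428626, 'cx': 312.81049017424255, 'cy': 246.2854946505481, 'R': array([[-0.14980771,  0.98871304,  0.0020424 ],
       [ 0.61162924,  0.0942954 , -0.78550496],
       [-0.77683159, -0.11642551, -0.61885199]]), 't': array([  87.83995249, -214.28332351, 1327.11239782])}
side {'fx': 452.01834825020075, 'fy': 452.01834825020075, 'cx': 311.9945759767056, 'cy': 236.83925106215057, 'R': array([[ 0.90449751, -0.4260857 , -0.01830949],
       [-0.32488791, -0.66059084, -0.67680691],
       [ 0.27628266,  0.61811869, -0.73593286]]), 't': array([-466.23303386,  210.40563606,  922.63575454])}
{'time_s': 0.1, 'joints': array([ 1.06060320e+00,  3.13400199e-01,  1.49834093e+00, -7.61568310e-06,
        1.33101238e+00, -2.23384285e-01]), 'dq': array([-0.0011949 , -0.00098267, -0.00253934, -0.00058377,  0.00185067,
       -0.00042159]), 'tau': array([ 2.89356591e-03, -4.12890458e+01, -2.60144126e+01, -1.60564291e-04,
        2.99811312e-03,  2.08974222e-05]), 'eef_pos': array([148.41142843, 503.35107329, 230.79675497]), 'ee_rot': array([ 0.6997037 ,  0.10067033,  0.69999319, -0.10143845]), 'force': array([-0.25609144, -0.09373649, -0.62015415]), 'wrist_torque': array([ 0.01626879, -0.00676863, -0.03393803]), 'grip_width': 0.9975693394388729}
```

View pics/scene0.png

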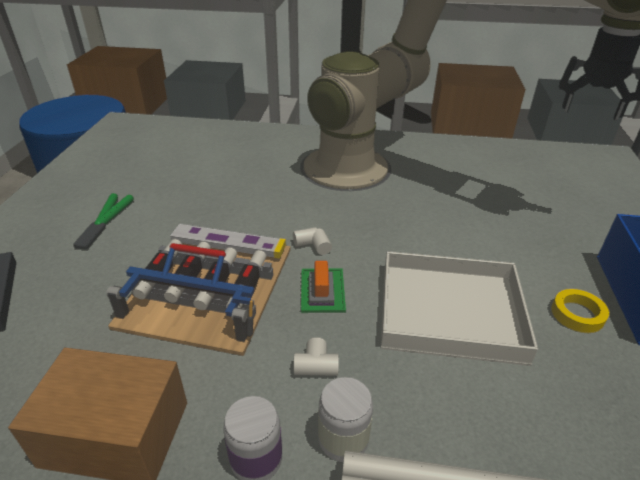

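View pics/side0.png

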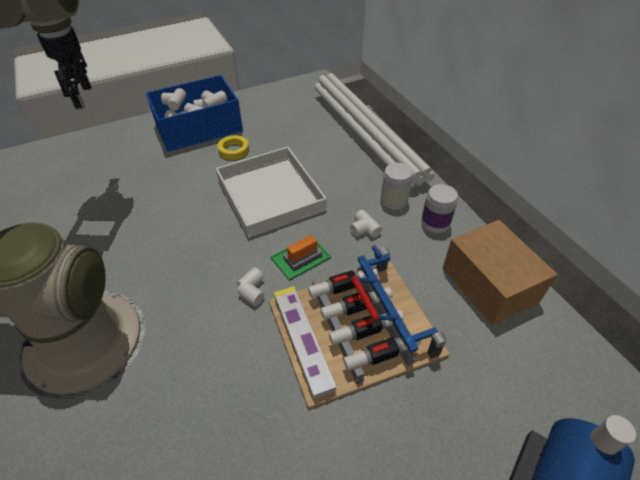

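```bash
cat > h.py <<'E'
from rig import ctrl, viewer
import numpy as np, cv2
from scipy.spatial.transform import Rotation as Rn
def bp(c,u,v,z):
    d=c["R"].T@np.array([(u-c["cx"])/c["fx"],(v-c["cy"])/c["fy"],1]); o=-c["R"].T@c["t"]
    return o+d*(z-o[2])/d[2]
def pr(c,X):
    p=c["R"]@np.asarray(X,float)+c["t"]; return np.array([c["fx"]*p[0]/p[2]+c["cx"],c["fy"]*p[1]/p[2]+c["cy"]])
def st():
    s=ctrl.sense(); q=s["ee_rot"]; R=Rn.from_quat([q[1],q[2],q[3],q[0]])
    print("t",round(s["time_s"],2),"pos",s["eef_pos"].round(1),"x",R.as_matrix()[:,0].round(3),"y",R.as_matrix()[:,1].round(3),"F",s["force"].round(1),"grip",round(s["grip_width"],3),"q",s["joints"].round(2))
    return s,R
E
python3 - <<'E'
from h import *
s,R=st()
c=viewer.camera_info("scene")
for n,u,v,z in [("base far R(+y?)",246,350,12),("base far L",114,327,12),("base near R",291,243,12),("rail R top",285,240,38),("rail L top",177,227,38),("rest1",302,269,0),("rest2",343,269,0),("rest3",345,311,0),("rest4",301,311,0),("tray a",387,255,42),("tray b",521,264,42),("tray c",530,347,42),("tray d",383,340,42),("blk top",321,266,48)]:
    print(n,bp(c,u,v,z).round(0))
w=viewer.camera_info("wrist");M=R.as_matrix()
print(w["fx"],w["cx"],w["cy"],"cam pos tool",(M.T@(-w["R"].T@w["t"]-s["eef_pos"])).round(1)); print((w["R"]@M).round(3))
E
```

```text
t 0.1 pos [148.4 503.4 230.8] x [-0.001 -0.001 -1.   ] y [ 0.283  0.959 -0.001] F [-0.3 -0.1 -0.6] grip 0.998 q [ 1.06  0.31  1.5  -0.    1.33 -0.22]
base far R(+y?) [ 662. -100.   12.]
base far L [ 647. -340.   12.]
base near R [367. -80.  12.]
rail R top [392. -87.  38.]
rail L top [ 382. -322.   38.]
rest1 [432. -45.   0.]
rest2 [420.  36.   0.]
rest3 [536.  52.   0.]
rest4 [549. -28.   0.]
tray a [414. 121.  42.]
tray b [402. 375.  42.]
tray c [612. 353.  42.]
tray d [633. 121.  42.]
blk top [473.  -2.  48.]
362.950683225198 316.44030595020695 236.21194866916488 cam pos tool [-1.43e+02  1.00e-01 -7.99e+01]
[[-0.001  1.    -0.001]
 [-0.308  0.     0.951]
 [ 0.951  0.001  0.308]]
```

>>> {"method": "carry_out", "body": {
  "targets": [
    {"x": 0.02,"y": -0.05,"z": 0.02,"az": 0.04},
    {"x": 0.04,"y": -0.1,"z": 0.04,"az": 0.08},
    {"x": 0.06,"y": -0.15,"z": 0.06,"az": 0.12},
    {"x": 0.08,"y": -0.2,"z": 0.08,"az": 0.16},
    {"x": 0.1,"y": -0.25,"z": 0.1,"az": 0.2}
  ]
}}

```text
invalid input at $.targets[0]: expected keys x, y, z, ax, ay, az, hand
```

>>> {"method": "carry_out", "body": {
  "targets": [
    {"x": 0.02,"y": -0.05,"az": 0.01},
    {"x": 0.04,"y": -0.1,"az": 0.02},
    {"x": 0.06,"y": -0.15},
    {"x": 0.08,"y": -0.2,"az": 0.02},
    {"x": 0.1,"y": -0.25,"az": 0.02}
  ]
}}

```text
invalid input at $.targets[0]: expected keys x, y, z, ax, ay, az, hand
```

>>> {"method": "carry_out", "body": {
  "targets": [
    {"x": 0.02,"y": -0.04},
    {"x": 0.04,"y": -0.08},
    {"x": 0.06,"y": -0.12},
    {"x": 0.08,"y": -0.16},
    {"x": 0.08,"y": -0.16}
  ]
}}

```text
invalid input at $.targets[0]: expected keys x, y, z, ax, ay, az, hand
```

```bash
python3 - <<'E'
from h import *
st()
c=viewer.camera_info("wrist"); import pickle; pickle.dump(c,open("w1.pkl","wb"))
cv2.imwrite("pics/w1.png",viewer.capture("wrist"))
E
```

```text
t 0.1 pos [148.4 503.4 230.8] x [-0.001 -0.001 -1.   ] y [ 0.283  0.959 -0.001] F [-0.3 -0.1 -0.6] grip 0.998 q [ 1.06  0.31  1.5  -0.    1.33 -0.22]
```

View pics/w1.png

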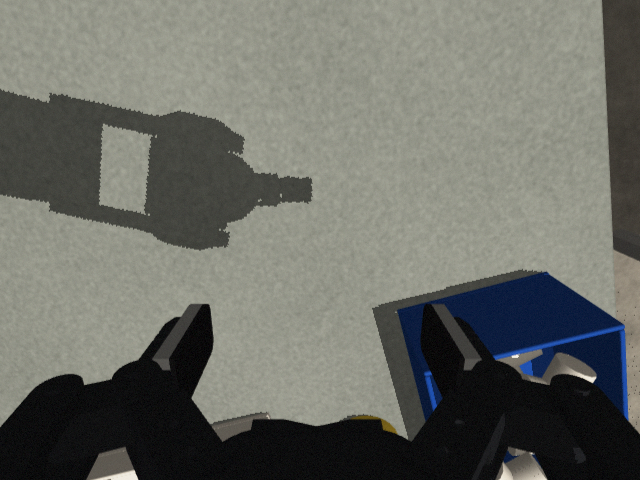

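>>> {"method": "carry_out", "body": {
  "targets": [
    {"x": 0.025,"y": -0.05,"z": 0.02,"ax": 0,"ay": 0,"az": 0.04,"hand": 1},
    {"x": 0.05,"y": -0.1,"z": 0.04,"ax": 0,"ay": 0,"az": 0.08,"hand": 1},
    {"x": 0.075,"y": -0.15,"z": 0.06,"ax": 0,"ay": 0,"az": 0.12,"hand": 1},
    {"x": 0.1,"y": -0.2,"z": 0.08,"ax": 0,"ay": 0,"az": 0.16,"hand": 1},
    {"x": 0.125,"y": -0.25,"z": 0.1,"ax": 0,"ay": 0,"az": 0.2,"hand": 1}
  ]
}}

```text
time_s: 0.78
eef_pos: [273.8, 251.9, 331.9]
ee_rot: [0.707, 0.03, 0.706, -0.03]
force: [1.1, 1.0, -0.2]
grip_width: 1.0
```

>>> {"method": "carry_out", "body": {
  "targets": [
    {"x": 0.025,"y": -0.05,"z": 0.01,"ax": 0,"ay": 0,"az": 0.02,"hand": 1},
    {"x": 0.05,"y": -0.1,"z": 0.02,"ax": 0,"ay": 0,"az": 0.02,"hand": 1},
    {"x": 0.075,"y": -0.15,"z": 0.03,"ax": 0,"ay": 0,"az": 0.02,"hand": 1},
    {"x": 0.1,"y": -0.2,"z": 0.03,"ax": 0,"ay": 0,"az": 0.02,"hand": 1},
    {"x": 0.125,"y": -0.25,"z": 0.03,"ax": 0,"ay": 0,"az": 0.02,"hand": 1}
  ]
}}

```text
time_s: 1.4
eef_pos: [398.9, 1.7, 361.4]
ee_rot: [0.707, 0.024, 0.707, -0.024]
force: [0.2, 1.1, 0.4]
grip_width: 1.0
```

>>> {"method": "carry_out", "body": {
  "targets": [
    {"x": 0.025,"y": -0.04,"z": 0,"ax": 0,"ay": 0,"az": 0,"hand": 1},
    {"x": 0.05,"y": -0.08,"z": 0,"ax": 0,"ay": 0,"az": 0,"hand": 1},
    {"x": 0.08,"y": -0.12,"z": 0,"ax": 0,"ay": 0,"az": 0,"hand": 1},
    {"x": 0.11,"y": -0.165,"z": 0,"ax": 0,"ay": 0,"az": 0,"hand": 1},
    {"x": 0.11,"y": -0.165,"z": 0,"ax": 0,"ay": 0,"az": 0,"hand": 1}
  ]
}}

```text
time_s: 2.02
eef_pos: [509.3, -163.9, 359.1]
ee_rot: [0.706, 0.025, 0.708, -0.024]
force: [-0.3, 1.0, -0.8]
grip_width: 1.002
```

```bash
python3 - <<'E'
from h import *
st()
c=viewer.camera_info("wrist"); import pickle; pickle.dump(c,open("w2.pkl","wb"))
cv2.imwrite("pics/w2.png",viewer.capture("wrist"))
E
```

```text
t 2.02 pos [ 509.3 -163.9  359.1] x [-0.003  0.002 -1.   ] y [0.07  0.998 0.001] F [-0.3  1.  -0.8] grip 1.002 q [-0.53  0.29  1.21 -0.    1.65 -2.03]
```

View pics/w2.png

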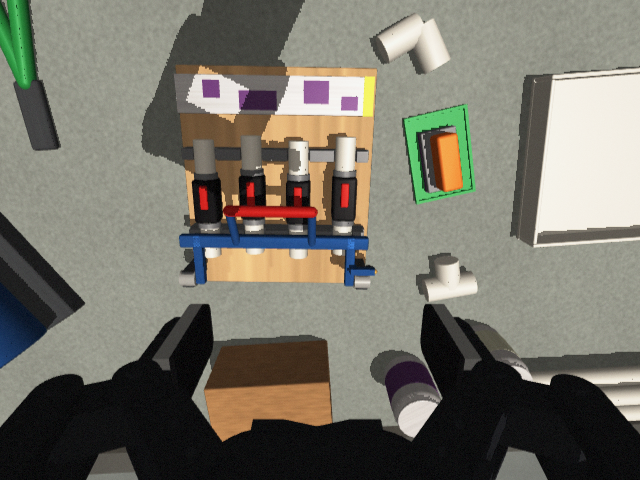

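```bash
cat > fit.py <<'E'
from h import *
from scipy.optimize import least_squares
def fit(obs,x0):
    # obs: list of (cam, u, v, local xyz) ; pose x,y,yaw
    f=lambda p: np.concatenate([pr(c,Rn.from_euler('z',p[2]).apply(L)+[p[0],p[1],0])-[u,v] for c,u,v,L in obs])
    r=least_squares(f,x0,x_scale=[1,1,.01],loss='soft_l1'); return r.x,f(r.x).reshape(-1,2)
E
python3 - <<'E'
from fit import *
import pickle; w=pickle.load(open("w2.pkl","rb")); s=viewer.camera_info("scene")
J=[(w,375,77,(-144,118,38)),(w,373,116,(-100,118,38)),(w,176,74,(-144,-118,38)),(w,177,113,(-100,-118,38)),(w,364,283,(146,125,12)),(s,246,350,(146,125,12)),(s,114,327,(146,-125,12)),(s,285,240,(-144+22,118,38))][:7]
p,r=fit(J,[510,-210,-.05]);print("jig",p,r.round(1).tolist())
R=Rn.from_euler('z',p[2])
for n,u,v,z in [("hL",228,212,102),("hR",317,212,102),("tab1",206,196,62),("tab2",250,190,62),("tab3",298,193,62),("tab4",345,194,62)]:
    X=bp(w,u,v,z); print(n,X.round(1),"local",R.inv().apply(X-[p[0],p[1],0]).round(1))
g=[(w,403,119,(-58,-41,7)),(w,466,104,(-58,41,7)),(w,475,190,(58,41,7)),(w,416,204,(58,-41,7)),(s,302,269,(-58,-41,3)),(s,343,269,(-58,41,3)),(s,345,311,(58,41,3)),(s,301,311,(58,-41,3))]
p,r=fit(g,[484,0,-.1]);print("rest",p,r.round(1).tolist())
for z,q in [(52,[(433,136),(454,133),(463,188),(440,191)])]:
    P=np.array([bp(w,u,v,z) for u,v in q]);print("rib",P.round(1).tolist(),P.mean(0))
g=[(s,387,255,(-107,-122,42)),(s,521,264,(-107,122,42)),(s,530,347,(107,122,42)),(s,383,340,(107,-122,42)),(w,528,76,(-107,-122,42)),(w,534,247,(107,-122,42))]
p,r=fit(g,[515,240,-.05]);print("tray",p,r.round(1).tolist())
E
```

```text
jig [ 5.19763717e+02 -2.13821588e+02 -7.86319177e-02] [[0.3, -1.5], [0.1, -1.0], [-1.6, -0.6], [1.4, -0.0], [1.7, 6.4], [-2.2, 6.2], [-7.7, 2.9]]
hL [ 522.6 -264.4  102. ] local [  6.8 -50.2 102. ]
hR [ 529.6 -163.7  102. ] local [  5.8  50.7 102. ]
tab1 [ 509.8 -299.1   62. ] local [ -3.2 -85.8  62. ]
tab2 [ 506.2 -244.2   62. ] local [-11.1 -31.3  62. ]
tab3 [ 514.  -185.9   62. ] local [-8.  27.4 62. ]
tab4 [ 519.2 -128.4   62. ] local [-7.3 85.1 62. ]
rest [4.87498118e+02 4.53528242e+00 1.58346656e-01] [[-0.1, -0.2], [0.2, -0.3], [-0.2, 0.8], [-0.2, -0.0], [-0.2, 0.3], [-0.4, 0.1], [1.1, -0.3], [0.2, -0.1]]
rib [[458.2, -19.4, 52.0], [456.5, 5.6, 52.0], [523.9, 19.9, 52.0], [525.7, -8.7, 52.0]] [491.06955482  -0.64880253  52.        ]
tray [5.06212340e+02 2.41913393e+02 1.15693678e-02] [[-0.8, -4.2], [-7.3, -2.0], [7.8, 0.9], [0.3, -8.4], [22.4, 0.2], [-2.0, 1.2]]
```

>>> {"method": "carry_out", "body": {
  "targets": [
    {"x": 0.003,"y": -0.01,"z": -0.02,"ax": 0,"ay": 0,"az": -0.16,"hand": 0},
    {"x": 0.006,"y": -0.02,"z": -0.04,"ax": 0,"ay": 0,"az": -0.32,"hand": 0},
    {"x": 0.01,"y": -0.03,"z": -0.06,"ax": 0,"ay": 0,"az": -0.48,"hand": 0},
    {"x": 0.013,"y": -0.04,"z": -0.08,"ax": 0,"ay": 0,"az": -0.64,"hand": 0},
    {"x": 0.016,"y": -0.05,"z": -0.1,"ax": 0,"ay": 0,"az": -0.8,"hand": 0}
  ]
}}

```text
time_s: 2.7
eef_pos: [524.3, -210.6, 261.3]
ee_rot: [0.641, 0.298, 0.641, -0.298]
force: [-0.4, -0.2, 0.4]
grip_width: 0.5
```

>>> {"method": "carry_out", "body": {
  "targets": [
    {"x": 0,"y": 0,"z": -0.02,"ax": 0,"ay": 0,"az": -0.16,"hand": 0},
    {"x": 0,"y": 0,"z": -0.04,"ax": 0,"ay": 0,"az": -0.32,"hand": 0},
    {"x": 0,"y": 0,"z": -0.06,"ax": 0,"ay": 0,"az": -0.48,"hand": 0},
    {"x": 0,"y": 0,"z": -0.08,"ax": 0,"ay": 0,"az": -0.64,"hand": 0},
    {"x": 0,"y": 0,"z": -0.1,"ax": 0,"ay": 0,"az": -0.776,"hand": 0}
  ]
}}

```text
time_s: 3.32
eef_pos: [524.3, -210.3, 161.4]
ee_rot: [0.481, 0.519, 0.48, -0.518]
force: [-0.2, -0.2, 0.1]
grip_width: 0.503
```

```bash
python3 - <<'E'
from h import *
s,R=st()
c=viewer.camera_info("wrist")
im=viewer.capture("wrist"); cv2.imwrite("pics/w3.png",im)
for n in("wrist","side","scene"):
    im=viewer.capture(n);c=viewer.camera_info(n)
    h=cv2.cvtColor(im,cv2.COLOR_BGR2HSV); m=((h[...,0]<6)|(h[...,0]>174))&(h[...,1]>190)&(h[...,2]>60)
    k,l,sx,ce=cv2.connectedComponentsWithStats(m.astype(np.uint8))
    for i in range(1,k):
        if sx[i,4]>60: print(n,sx[i].tolist(),ce[i].round(1),bp(c,*ce[i],102).round(1))
E
```

```text
t 3.33 pos [ 524.3 -210.3  161.4] x [ 0.001 -0.    -1.   ] y [ 0.997 -0.076  0.001] F [-0.2 -0.2  0.1] grip 0.503 q [-0.59  0.46  1.47  0.    1.21 -0.51]
wrist [281, 110, 47, 17, 639] [302.5 119. ] [ 521.1 -130.2  102. ]
wrist [285, 182, 50, 179, 4643] [317.6 270.7] [ 522.9 -217.2  102. ]
side [348, 279, 30, 42, 299] [364.  299.3] [ 522.  -221.4  102. ]
side [357, 319, 15, 8, 70] [364.1 322.7] [ 496.6 -266.1  102. ]
side [372, 343, 16, 10, 83] [379.9 347.2] [ 496.9 -321.1  102. ]
scene [193, 247, 31, 8, 108] [208.1 250.7] [ 524.7 -198.4  102. ]
```

View pics/w3.png

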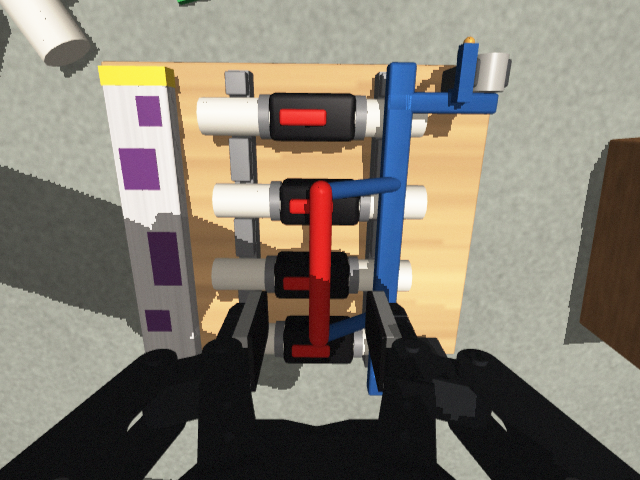

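>>> {"method": "carry_out", "body": {
  "targets": [
    {"x": -0.001,"y": -0.003,"z": -0.01,"ax": 0,"ay": 0,"az": 0,"hand": -0.3},
    {"x": -0.001,"y": -0.003,"z": -0.03,"ax": 0,"ay": 0,"az": 0,"hand": -0.3},
    {"x": -0.001,"y": -0.003,"z": -0.055,"ax": 0,"ay": 0,"az": 0,"hand": -0.3},
    {"x": -0.001,"y": -0.003,"z": -0.077,"ax": 0,"ay": 0,"az": 0,"hand": -0.3},
    {"x": -0.001,"y": -0.003,"z": -0.077,"ax": 0,"ay": 0,"az": 0,"hand": -0.3}
  ],
  "grip_force": 50
}}

```text
time_s: 4.15
eef_pos: [522.9, -214.1, 83.2]
ee_rot: [-0.481, -0.517, -0.483, 0.518]
force: [0.7, -0.9, -0.0]
grip_width: 0.349
```

>>> {"method": "carry_out", "body": {
  "targets": [
    {"x": 0,"y": 0,"z": 0,"ax": 0,"ay": 0,"az": 0,"hand": -1},
    {"x": 0,"y": 0,"z": 0,"ax": 0,"ay": 0,"az": 0,"hand": -1},
    {"x": 0,"y": 0,"z": 0,"ax": 0,"ay": 0,"az": 0,"hand": -1},
    {"x": 0,"y": 0,"z": 0,"ax": 0,"ay": 0,"az": 0,"hand": -1},
    {"x": 0,"y": 0,"z": 0,"ax": 0,"ay": 0,"az": 0,"hand": -1}
  ],
  "grip_force": 50
}}

```text
time_s: 4.78
eef_pos: [525.9, -214.9, 85.6]
ee_rot: [0.484, 0.519, 0.479, -0.516]
force: [12.9, -0.2, -7.9]
grip_width: 0.129
```

```bash
python3 - <<'E'
from h import *
st()
p=lambda t:np.array([-106.3*np.cos(np.arctan2(36,100)+t),106.3*np.sin(np.arctan2(36,100)+t)])
for k in range(0,17):
    d=p(k*.1)-p(0); print(k*.1,(np.array([d[0]*.997,-d[0]*.075,d[1]])/1000).round(4).tolist())
E
```

```text
t 4.78 pos [ 525.9 -214.9   85.6] x [ 0.007 -0.002 -1.   ] y [ 0.997 -0.072  0.007] F [12.9 -0.2 -7.9] grip 0.129 q [-0.6   0.55  1.55  0.    1.04 -0.52]
0.0 [0.0, -0.0, 0.0]
0.1 [0.0041, -0.0003, 0.0098]
0.2 [0.0091, -0.0007, 0.0192]
0.30000000000000004 [0.0151, -0.0011, 0.0279]
0.4 [0.0219, -0.0016, 0.0361]
0.5 [0.0294, -0.0022, 0.0435]
0.6000000000000001 [0.0377, -0.0028, 0.0502]
0.7000000000000001 [0.0466, -0.0035, 0.056]
0.8 [0.056, -0.0042, 0.0608]
0.9 [0.0659, -0.005, 0.0647]
1.0 [0.076, -0.0057, 0.0676]
1.1 [0.0865, -0.0065, 0.0695]
1.2000000000000002 [0.097, -0.0073, 0.0703]
1.3 [0.1076, -0.0081, 0.07]
1.4000000000000001 [0.1181, -0.0089, 0.0687]
1.5 [0.1285, -0.0097, 0.0663]
1.6 [0.1385, -0.0104, 0.0629]
```

>>> {"method": "carry_out", "body": {
  "targets": [
    {"x": 0.005,"y": 0,"z": 0.005,"ax": 0,"ay": 0,"az": 0,"hand": -1},
    {"x": 0.007,"y": 0,"z": 0.01,"ax": 0,"ay": 0,"az": 0,"hand": -1},
    {"x": 0.0095,"y": -0.0005,"z": 0.0145,"ax": 0,"ay": 0,"az": 0,"hand": -1},
    {"x": 0.012,"y": -0.001,"z": 0.019,"ax": 0,"ay": 0,"az": 0,"hand": -1},
    {"x": 0.018,"y": -0.001,"z": 0.028,"ax": 0,"ay": 0,"az": 0,"hand": -1}
  ]
}}

```text
time_s: 5.4
eef_pos: [538.5, -215.8, 111.5]
ee_rot: [-0.479, -0.516, -0.484, 0.52]
force: [-12.8, -5.6, -6.3]
grip_width: 0.131
```

>>> {"method": "carry_out", "body": {
  "targets": [
    {"x": 0.007,"y": -0.0005,"z": 0.008,"ax": 0,"ay": 0,"az": 0,"hand": -1},
    {"x": 0.0145,"y": -0.001,"z": 0.0155,"ax": 0,"ay": 0,"az": 0,"hand": -1},
    {"x": 0.0225,"y": -0.0015,"z": 0.022,"ax": 0,"ay": 0,"az": 0,"hand": -1},
    {"x": 0.0315,"y": -0.0025,"z": 0.028,"ax": 0,"ay": 0,"az": 0,"hand": -1},
    {"x": 0.041,"y": -0.003,"z": 0.033,"ax": 0,"ay": 0,"az": 0,"hand": -1}
  ]
}}

```text
time_s: 6.02
eef_pos: [580.7, -219.4, 149.1]
ee_rot: [-0.481, -0.516, -0.482, 0.519]
force: [-20.3, 0.4, 24.1]
grip_width: 0.13
```

>>> {"method": "carry_out", "body": {
  "targets": [
    {"x": 0.008,"y": -0.001,"z": 0.007,"ax": 0,"ay": 0,"az": 0,"hand": -1},
    {"x": 0.018,"y": -0.0015,"z": 0.011,"ax": 0,"ay": 0,"az": 0,"hand": -1},
    {"x": 0.029,"y": -0.0025,"z": 0.013,"ax": 0,"ay": 0,"az": 0,"hand": -1},
    {"x": 0.0395,"y": -0.003,"z": 0.0145,"ax": 0,"ay": 0,"az": 0,"hand": -1},
    {"x": 0.05,"y": -0.004,"z": 0.0145,"ax": 0,"ay": 0,"az": 0,"hand": -1}
  ]
}}

```text
time_s: 6.65
eef_pos: [632.7, -223.9, 162.2]
ee_rot: [-0.483, -0.517, -0.48, 0.518]
force: [-3.1, -4.2, 2.2]
grip_width: 0.127
```

>>> {"method": "carry_out", "body": {
  "targets": [
    {"x": 0.006,"y": -0.0005,"z": 0,"ax": 0,"ay": 0,"az": 0,"hand": -1},
    {"x": 0.012,"y": -0.001,"z": -0.001,"ax": 0,"ay": 0,"az": 0,"hand": -1},
    {"x": 0.0175,"y": -0.0015,"z": -0.002,"ax": 0,"ay": 0,"az": 0,"hand": -1},
    {"x": 0.023,"y": -0.0015,"z": -0.003,"ax": 0,"ay": 0,"az": 0,"hand": -1},
    {"x": 0.028,"y": -0.002,"z": -0.005,"ax": 0,"ay": 0,"az": 0,"hand": -1}
  ]
}}

```text
time_s: 7.28
eef_pos: [660.9, -226.1, 156.1]
ee_rot: [-0.483, -0.518, -0.48, 0.518]
force: [1.0, -6.7, 1.1]
grip_width: 0.126
```

```bash
python3 - <<'E'
from h import *
st()
cv2.imwrite("pics/s1.png",cv2.resize(viewer.capture("side")[180:420,230:490],None,fx=2.3,fy=2.3))
E
```

```text
t 7.28 pos [ 660.9 -226.1  156.1] x [ 0.002 -0.003 -1.   ] y [ 0.997 -0.073  0.002] F [ 1.  -6.7  1.1] grip 0.126 q [-0.5   0.76  0.98 -0.    1.39 -0.42]
```

View pics/s1.png

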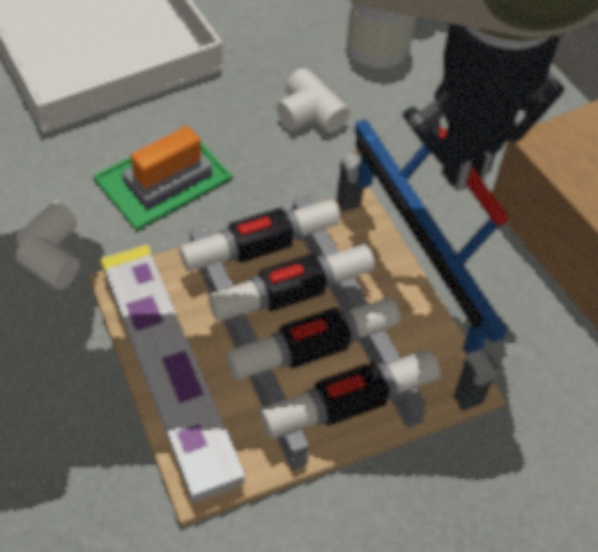

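>>> {"method": "carry_out", "body": {
  "targets": [
    {"x": 0,"y": 0,"z": 0,"ax": 0,"ay": 0,"az": 0,"hand": -0.2},
    {"x": 0,"y": 0,"z": 0,"ax": 0,"ay": 0,"az": 0,"hand": -0.2},
    {"x": -0.002,"y": 0,"z": 0.02,"ax": 0,"ay": 0,"az": 0,"hand": -0.2},
    {"x": -0.002,"y": 0,"z": 0.06,"ax": 0,"ay": 0,"az": 0,"hand": -0.2},
    {"x": -0.002,"y": 0,"z": 0.1,"ax": 0,"ay": 0,"az": 0,"hand": -0.2}
  ]
}}

```text
time_s: 7.95
eef_pos: [658.2, -224.0, 256.4]
ee_rot: [-0.482, -0.518, -0.482, 0.518]
force: [0.2, 0.3, 0.5]
grip_width: 0.399
```

>>> {"method": "carry_out", "body": {
  "targets": [
    {"x": -0.03,"y": 0.002,"z": 0.01,"ax": 0,"ay": 0,"az": 0.16,"hand": 0},
    {"x": -0.06,"y": 0.004,"z": 0.02,"ax": 0,"ay": 0,"az": 0.32,"hand": 0},
    {"x": -0.09,"y": 0.006,"z": 0.03,"ax": 0,"ay": 0,"az": 0.48,"hand": 0},
    {"x": -0.12,"y": 0.008,"z": 0.04,"ax": 0,"ay": 0,"az": 0.64,"hand": 0},
    {"x": -0.144,"y": 0.011,"z": 0.05,"ax": 0,"ay": 0,"az": 0.8,"hand": 0}
  ]
}}

```text
time_s: 8.57
eef_pos: [513.2, -213.0, 305.7]
ee_rot: [0.646, 0.287, 0.646, -0.287]
force: [1.3, -1.1, -0.2]
grip_width: 0.5
```

>>> {"method": "carry_out", "body": {
  "targets": [
    {"x": 0,"y": 0,"z": 0,"ax": 0,"ay": 0,"az": 0.16,"hand": 0},
    {"x": 0,"y": 0,"z": 0,"ax": 0,"ay": 0,"az": 0.32,"hand": 0},
    {"x": 0,"y": 0,"z": 0,"ax": 0,"ay": 0,"az": 0.48,"hand": 0},
    {"x": 0,"y": 0,"z": 0,"ax": 0,"ay": 0,"az": 0.64,"hand": 0},
    {"x": 0,"y": 0,"z": 0,"ax": 0,"ay": 0,"az": 0.776,"hand": 0}
  ]
}}

```text
time_s: 9.2
eef_pos: [514.3, -213.1, 305.2]
ee_rot: [0.707, 0.022, 0.707, -0.022]
force: [0.6, 0.2, 0.2]
grip_width: 0.502
```

```bash
python3 - <<'E'
from h import *
st(); import pickle
c=viewer.camera_info("wrist"); pickle.dump(c,open("w4.pkl","wb"))
cv2.imwrite("pics/w4.png",viewer.capture("wrist"))
E
```

```text
t 9.2 pos [ 514.3 -213.1  305.2] x [-0.  0. -1.] y [0.062 0.998 0.   ] F [0.6 0.2 0.2] grip 0.502 q [-0.6   0.35  1.26  0.    1.53 -2.11]
```

View pics/w4.png

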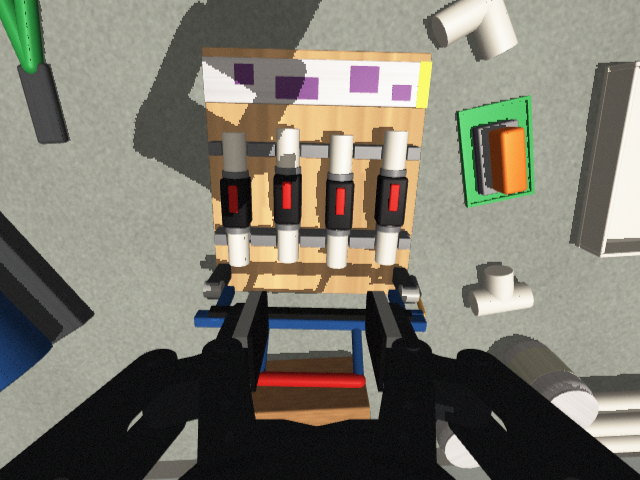

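```bash
python3 - <<'E'
from fit import *
import pickle; w=pickle.load(open("w4.pkl","rb"));w2=pickle.load(open("w2.pkl","rb"))
J=[(w,431,62,(-144,118,38)),(w,428,108,(-100,118,38)),(w,202,62,(-144,-118,38)),(w,204,102,(-100,-118,38)),(w2,375,77,(-144,118,38)),(w2,373,116,(-100,118,38)),(w2,176,74,(-144,-118,38)),(w2,177,113,(-100,-118,38))]
p,r=fit(J,[510,-210,-.05]);print("jig",p,r.round(1).tolist())
R=Rn.from_euler('z',p[2])
print("rail0,4",[(R.apply([-122,y,0])+[p[0],p[1],38]).round(1) for y in(70,-70)])
for n,u,v,y in [("v1",236,201,-87),("v2",287,195,-29),("v3",340,202,29),("v4",391,200,87)]:
    X=bp(w,u,v,60); print(n,X.round(1),"local",R.inv().apply(X-[p[0],p[1],0]).round(1),"slot",(R.apply([0,y,0])+[p[0],p[1],0]).round(1))
E
```

```text
jig [ 5.20760597e+02 -2.14943165e+02 -8.19976250e-02] [[1.0, 0.3], [-0.9, -0.4], [0.1, -5.1], [1.2, 0.6], [-0.3, -0.1], [-0.5, 0.2], [-2.0, 0.0], [0.9, 0.6]]
rail0,4 [array([ 404.9, -135.2,   38. ]), array([ 393.4, -274.7,   38. ])]
v1 [ 514.6 -300.3   60. ] local [  0.9 -85.5  60. ] slot [ 513.6 -301.7    0. ]
v2 [ 511.4 -244.2   60. ] local [ -6.9 -29.9  60. ] slot [ 518.4 -243.8    0. ]
v3 [ 522.7 -187.2   60. ] local [-0.4 27.8 60. ] slot [ 523.1 -186.     0. ]
v4 [ 523.8 -131.6   60. ] local [-3.8 83.3 60. ] slot [ 527.9 -128.2    0. ]
```

>>> {"method": "carry_out", "body": {
  "targets": [
    {"x": 0.004,"y": 0.04,"z": -0.03,"ax": 0,"ay": 0,"az": -0.01,"hand": 0},
    {"x": 0.009,"y": 0.083,"z": -0.08,"ax": 0,"ay": 0,"az": -0.018,"hand": 0},
    {"x": 0.009,"y": 0.083,"z": -0.14,"ax": 0,"ay": 0,"az": -0.018,"hand": 0},
    {"x": 0.009,"y": 0.083,"z": -0.2,"ax": 0,"ay": 0,"az": -0.018,"hand": 0},
    {"x": 0.009,"y": 0.083,"z": -0.2,"ax": 0,"ay": 0,"az": -0.018,"hand": 0}
  ]
}}

```text
time_s: 9.88
eef_pos: [521.6, -129.3, 102.1]
ee_rot: [0.704, 0.032, 0.709, -0.029]
force: [1.2, -0.7, 0.7]
grip_width: 0.499
```

```bash
python3 - <<'E'
from h import *
st()
im=np.zeros((600,800,3),np.uint8)
a=viewer.capture("scene")[240:370,370:550]; b=viewer.capture("side")[140:245,205:340]
a=cv2.resize(a,(720,520)) ; 
im=cv2.resize(viewer.capture("scene")[245:365,375:535],(480,360)); im2=cv2.resize(viewer.capture("side")[140:240,210:330],(360,300))
o=np.zeros((580,790,3),np.uint8); o[:360,:480]=im; o[270:570,425:785]=im2; cv2.imwrite("pics/tray.png",o)
w=viewer.capture("wrist"); cv2.imwrite("pics/w5.png",w)
E
```

```text
t 9.88 pos [ 521.6 -129.3  102.1] x [-0.007  0.004 -1.   ] y [0.086 0.996 0.003] F [ 1.2 -0.7  0.7] grip 0.499 q [-0.46  0.48  1.62  0.    1.05 -1.95]
```

View pics/tray.png

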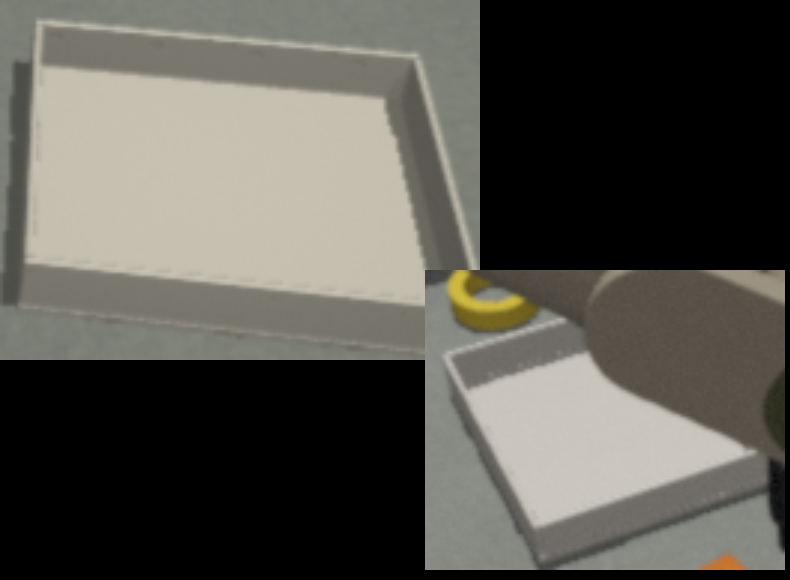

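View pics/w5.png

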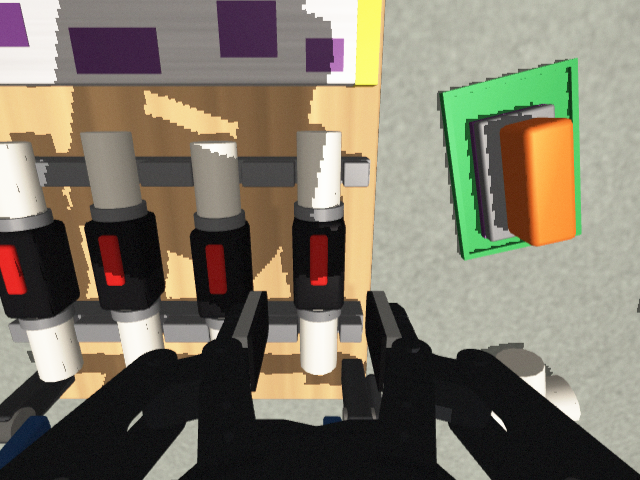

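```bash
python3 - <<'E'
from fit import *
s=viewer.camera_info("scene");d=viewer.camera_info("side")
g=[(s,387.3,251.7,(-107,-122,42)),(s,514.3,263.3,(-107,122,42)),(s,382.3,332.3,(107,-122,42)),(s,381.7,346.7,(107,-122,0)),(s,530,346,(107,122,42)),(d,217.3,168.3,(-107,122,42)),(d,248.3,225.7,(-107,-122,42)),(d,250,237.7,(-107,-122,0))]
p,r=fit(g,[515,240,-.05]);print("tray",p,r.round(1).tolist())
R=Rn.from_euler('z',p[2])
for y in(78,26,-26,-78): print(y,(R.apply([0,y,0])+[p[0],p[1],0]).round(1))
E
```

```text
tray [5.08106244e+02 2.40985821e+02 5.92802958e-03] [[-1.3, -0.5], [-0.5, -0.5], [0.0, -0.2], [-1.6, 2.2], [7.1, 3.0], [-0.9, -0.6], [-1.0, -0.1], [-0.6, -0.2]]
78 [507.6 319.    0. ]
26 [508. 267.   0.]
-26 [508.3 215.    0. ]
-78 [508.6 163.    0. ]
```

>>> {"method": "carry_out", "body": {
  "targets": [
    {"x": 0.001,"y": -0.001,"z": -0.03,"ax": 0,"ay": 0,"az": 0,"hand": 0},
    {"x": 0.001,"y": -0.001,"z": -0.055,"ax": 0,"ay": 0,"az": 0,"hand": 0},
    {"x": 0.001,"y": -0.001,"z": -0.076,"ax": 0,"ay": 0,"az": 0,"hand": 0},
    {"x": 0.001,"y": -0.001,"z": -0.076,"ax": 0,"ay": 0,"az": 0,"hand": -1},
    {"x": 0.001,"y": -0.001,"z": -0.076,"ax": 0,"ay": 0,"az": 0,"hand": -1}
  ],
  "grip_force": 40
}}

```text
time_s: 10.75
eef_pos: [525.2, -131.8, 30.3]
ee_rot: [0.707, 0.03, 0.706, -0.03]
force: [1.4, -0.5, -1.3]
grip_width: 0.344
```

>>> {"method": "carry_out", "body": {
  "targets": [
    {"x": 0,"y": 0,"z": 0,"ax": 0,"ay": 0,"az": 0,"hand": -1},
    {"x": 0,"y": 0,"z": 0,"ax": 0,"ay": 0,"az": 0,"hand": -1},
    {"x": 0,"y": 0,"z": 0.02,"ax": 0,"ay": 0,"az": 0,"hand": -1},
    {"x": 0,"y": 0,"z": 0.06,"ax": 0,"ay": 0,"az": 0,"hand": -1},
    {"x": 0,"y": 0,"z": 0.1,"ax": 0,"ay": 0,"az": 0,"hand": -1}
  ]
}}

```text
time_s: 11.38
eef_pos: [524.4, -131.4, 130.1]
ee_rot: [0.706, 0.03, 0.707, -0.03]
force: [1.2, 0.2, -2.3]
grip_width: 0.344
```

>>> {"method": "carry_out", "body": {
  "targets": [
    {"x": -0.003,"y": 0.05,"z": 0.01,"ax": 0,"ay": 0,"az": 0.02,"hand": -1},
    {"x": -0.005,"y": 0.105,"z": 0.01,"ax": 0,"ay": 0,"az": 0.04,"hand": -1},
    {"x": -0.008,"y": 0.16,"z": 0.01,"ax": 0,"ay": 0,"az": 0.06,"hand": -1},
    {"x": -0.011,"y": 0.215,"z": 0.01,"ax": 0,"ay": 0,"az": 0.08,"hand": -1},
    {"x": -0.014,"y": 0.27,"z": 0.01,"ax": 0,"ay": 0,"az": 0.09,"hand": -1}
  ]
}}

```text
time_s: 12.0
eef_pos: [510.3, 140.3, 139.2]
ee_rot: [0.707, -0.002, 0.707, 0.002]
force: [0.5, -0.7, -1.6]
grip_width: 0.344
```

>>> {"method": "carry_out", "body": {
  "targets": [
    {"x": -0.001,"y": 0.055,"z": 0,"ax": 0,"ay": 0,"az": 0,"hand": -1},
    {"x": -0.002,"y": 0.11,"z": 0,"ax": 0,"ay": 0,"az": 0,"hand": -1},
    {"x": -0.003,"y": 0.16,"z": 0,"ax": 0,"ay": 0,"az": 0,"hand": -1},
    {"x": -0.003,"y": 0.181,"z": -0.01,"ax": 0,"ay": 0,"az": 0,"hand": -1},
    {"x": -0.003,"y": 0.181,"z": -0.03,"ax": 0,"ay": 0,"az": 0,"hand": -1}
  ]
}}

```text
time_s: 12.62
eef_pos: [507.5, 320.6, 108.5]
ee_rot: [0.708, -0.002, 0.707, 0.003]
force: [-0.2, -1.2, -1.2]
grip_width: 0.342
```

```bash
python3 - <<'E'
from h import *
st()
cv2.imwrite("pics/w6.png",viewer.capture("wrist"))
E
```

```text
t 12.62 pos [507.5 320.6 108.5] x [ 0.001  0.    -1.   ] y [-0.007  1.     0.   ] F [-0.2 -1.2 -1.2] grip 0.342 q [ 0.37  0.59  1.41 -0.    1.14 -1.21]
```

View pics/w6.png

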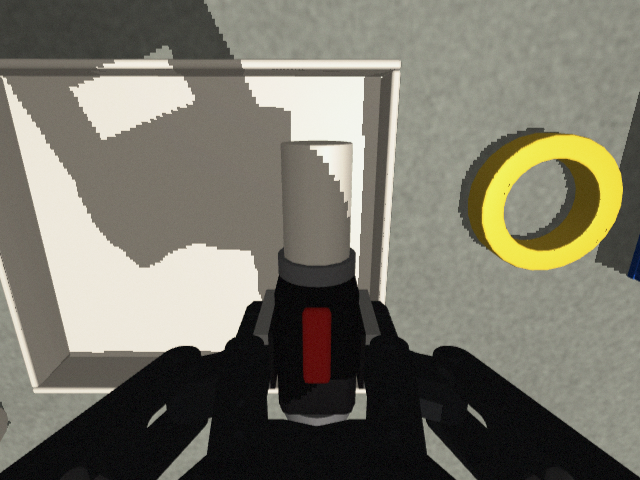

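```bash
python3 - <<'E'
from fit import *
s=viewer.camera_info("scene");d=viewer.camera_info("side");w=viewer.camera_info("wrist")
g=[(s,387.3,251.7,(-107,-122,42)),(s,514.3,263.3,(-107,122,42)),(s,382.3,332.3,(107,-122,42)),(d,217.3,168.3,(-107,122,42)),(d,248.3,225.7,(-107,-122,42)),(w,400,61,(-107,122,42)),(w,35,391,(107,-122,42))]
p,r=fit(g,[515,240,-.05]);print("tray",p,r.round(1).tolist())
E
```

```text
tray [5.06794676e+02 2.42408157e+02 1.82804787e-02] [[-1.2, -0.5], [-0.7, -1.4], [1.7, 0.1], [-1.9, -0.3], [-0.9, -0.2], [0.6, 0.1], [-1.3, 10.7]]
```

>>> {"method": "carry_out", "body": {
  "targets": [
    {"x": 0,"y": -0.001,"z": -0.04,"ax": 0,"ay": 0,"az": 0,"hand": -1},
    {"x": 0,"y": -0.001,"z": -0.08,"ax": 0,"ay": 0,"az": 0,"hand": -1},
    {"x": 0,"y": -0.001,"z": -0.095,"ax": 0,"ay": 0,"az": 0,"hand": -1},
    {"x": 0,"y": -0.001,"z": -0.103,"ax": 0,"ay": 0,"az": 0,"hand": -1},
    {"x": 0,"y": -0.001,"z": -0.103,"ax": 0,"ay": 0,"az": 0,"hand": -1}
  ]
}}

```text
time_s: 13.3
eef_pos: [508.0, 318.6, 6.5]
ee_rot: [0.707, -0.002, 0.707, 0.002]
force: [-0.1, 0.5, -1.5]
grip_width: 0.343
```

>>> {"method": "carry_out", "body": {
  "targets": [
    {"x": 0,"y": 0,"z": 0,"ax": 0,"ay": 0,"az": 0,"hand": -0.2},
    {"x": 0,"y": 0,"z": 0,"ax": 0,"ay": 0,"az": 0,"hand": -0.2},
    {"x": 0,"y": 0,"z": 0.03,"ax": 0,"ay": 0,"az": 0,"hand": -0.2},
    {"x": 0,"y": 0,"z": 0.08,"ax": 0,"ay": 0,"az": 0,"hand": -0.2},
    {"x": 0,"y": 0,"z": 0.123,"ax": 0,"ay": 0,"az": 0,"hand": 0}
  ]
}}

```text
time_s: 13.92
eef_pos: [507.7, 318.7, 131.2]
ee_rot: [0.708, -0.002, 0.707, 0.002]
force: [0.7, -0.9, -0.0]
grip_width: 0.498
```

```bash
python3 - <<'E'
from h import *
st()
E
```

```text
t 13.93 pos [507.7 318.7 131.2] x [ 0.002  0.001 -1.   ] y [-0.005  1.     0.001] F [ 0.7 -0.9 -0. ] grip 0.498 q [ 0.37  0.56  1.39 -0.    1.18 -1.21]
```

>>> {"method": "carry_out", "body": {
  "targets": [
    {"x": 0.002,"y": -0.055,"z": 0.01,"ax": 0,"ay": 0,"az": -0.01,"hand": 0},
    {"x": 0.004,"y": -0.11,"z": 0.01,"ax": 0,"ay": 0,"az": -0.02,"hand": 0},
    {"x": 0.006,"y": -0.165,"z": 0.01,"ax": 0,"ay": 0,"az": -0.03,"hand": 0},
    {"x": 0.008,"y": -0.22,"z": 0.01,"ax": 0,"ay": 0,"az": -0.04,"hand": 0},
    {"x": 0.01,"y": -0.275,"z": 0.01,"ax": 0,"ay": 0,"az": -0.05,"hand": 0}
  ]
}}

```text
time_s: 14.55
eef_pos: [517.6, 41.8, 139.6]
ee_rot: [0.707, 0.016, 0.706, -0.016]
force: [0.8, -0.1, -0.1]
grip_width: 0.5
```

>>> {"method": "carry_out", "body": {
  "targets": [
    {"x": 0.001,"y": -0.055,"z": 0,"ax": 0,"ay": 0,"az": -0.01,"hand": 0},
    {"x": 0.002,"y": -0.11,"z": 0,"ax": 0,"ay": 0,"az": -0.02,"hand": 0},
    {"x": 0.003,"y": -0.165,"z": 0,"ax": 0,"ay": 0,"az": -0.03,"hand": 0},
    {"x": 0.004,"y": -0.215,"z": 0,"ax": 0,"ay": 0,"az": -0.04,"hand": 0},
    {"x": 0.005,"y": -0.231,"z": -0.01,"ax": 0,"ay": 0,"az": -0.04,"hand": 0}
  ]
}}

```text
time_s: 15.18
eef_pos: [522.7, -190.2, 129.6]
ee_rot: [0.707, 0.03, 0.706, -0.031]
force: [0.8, 0.2, 0.6]
grip_width: 0.5
```

>>> {"method": "carry_out", "body": {
  "targets": [
    {"x": 0,"y": 0,"z": -0.03,"ax": 0,"ay": 0,"az": 0,"hand": 0},
    {"x": 0,"y": 0,"z": -0.07,"ax": 0,"ay": 0,"az": 0,"hand": 0},
    {"x": 0,"y": 0,"z": -0.1,"ax": 0,"ay": 0,"az": 0,"hand": 0},
    {"x": 0,"y": 0,"z": -0.1,"ax": 0,"ay": 0,"az": 0,"hand": -1},
    {"x": 0,"y": 0,"z": -0.1,"ax": 0,"ay": 0,"az": 0,"hand": -1}
  ]
}}

```text
time_s: 15.8
eef_pos: [523.0, -187.2, 29.8]
ee_rot: [0.707, 0.03, 0.706, -0.03]
force: [0.3, -0.3, -1.0]
grip_width: 0.346
```

>>> {"method": "carry_out", "body": {
  "targets": [
    {"x": 0,"y": 0,"z": 0,"ax": 0,"ay": 0,"az": 0,"hand": -1},
    {"x": 0,"y": 0,"z": 0,"ax": 0,"ay": 0,"az": 0,"hand": -1},
    {"x": 0,"y": 0,"z": 0.02,"ax": 0,"ay": 0,"az": 0,"hand": -1},
    {"x": 0,"y": 0,"z": 0.06,"ax": 0,"ay": 0,"az": 0,"hand": -1},
    {"x": 0,"y": 0,"z": 0.1,"ax": 0,"ay": 0,"az": 0,"hand": -1}
  ]
}}

```text
time_s: 16.42
eef_pos: [522.4, -187.3, 130.3]
ee_rot: [0.707, 0.03, 0.706, -0.03]
force: [0.9, 0.3, -1.8]
grip_width: 0.346
```

```bash
python3 - <<'E'
from h import *
st()
E
```

```text
t 16.43 pos [ 522.4 -187.3  130.3] x [ 0.  0. -1.] y [0.085 0.996 0.   ] F [ 0.9  0.3 -1.8] grip 0.346 q [-0.56  0.47  1.54  0.    1.13 -2.04]
```

>>> {"method": "carry_out", "body": {
  "targets": [
    {"x": -0.002,"y": 0.05,"z": 0.01,"ax": 0,"ay": 0,"az": 0.02,"hand": -1},
    {"x": -0.004,"y": 0.105,"z": 0.01,"ax": 0,"ay": 0,"az": 0.04,"hand": -1},
    {"x": -0.006,"y": 0.16,"z": 0.01,"ax": 0,"ay": 0,"az": 0.06,"hand": -1},
    {"x": -0.008,"y": 0.215,"z": 0.01,"ax": 0,"ay": 0,"az": 0.08,"hand": -1},
    {"x": -0.01,"y": 0.27,"z": 0.01,"ax": 0,"ay": 0,"az": 0.09,"hand": -1}
  ]
}}

```text
time_s: 17.05
eef_pos: [512.3, 84.3, 139.4]
ee_rot: [0.707, -0.002, 0.707, 0.002]
force: [0.6, -0.3, -0.6]
grip_width: 0.345
```

>>> {"method": "carry_out", "body": {
  "targets": [
    {"x": -0.002,"y": 0.055,"z": 0,"ax": 0,"ay": 0,"az": 0,"hand": -1},
    {"x": -0.004,"y": 0.11,"z": 0,"ax": 0,"ay": 0,"az": 0,"hand": -1},
    {"x": -0.005,"y": 0.16,"z": 0,"ax": 0,"ay": 0,"az": 0,"hand": -1},
    {"x": -0.005,"y": 0.184,"z": -0.01,"ax": 0,"ay": 0,"az": 0,"hand": -1},
    {"x": -0.005,"y": 0.184,"z": -0.03,"ax": 0,"ay": 0,"az": 0,"hand": -1}
  ]
}}

```text
time_s: 17.68
eef_pos: [507.5, 268.5, 109.3]
ee_rot: [0.708, -0.002, 0.706, 0.003]
force: [0.1, -0.7, -1.9]
grip_width: 0.347
```

```bash
python3 - <<'E'
from h import *
st()
E
```

```text
t 17.68 pos [507.5 268.5 109.3] x [ 0.002  0.001 -1.   ] y [-0.008  1.     0.001] F [ 0.1 -0.7 -1.9] grip 0.347 q [ 0.28  0.54  1.5   0.    1.1  -1.3 ]
```

>>> {"method": "carry_out", "body": {
  "targets": [
    {"x": 0,"y": 0,"z": -0.04,"ax": 0,"ay": 0,"az": 0,"hand": -1},
    {"x": 0,"y": 0,"z": -0.08,"ax": 0,"ay": 0,"az": 0,"hand": -1},
    {"x": 0,"y": 0,"z": -0.095,"ax": 0,"ay": 0,"az": 0,"hand": -1},
    {"x": 0,"y": 0,"z": -0.103,"ax": 0,"ay": 0,"az": 0,"hand": -1},
    {"x": 0,"y": 0,"z": -0.103,"ax": 0,"ay": 0,"az": 0,"hand": -1}
  ]
}}

```text
time_s: 18.3
eef_pos: [508.0, 266.7, 6.6]
ee_rot: [0.707, -0.002, 0.707, 0.002]
force: [-0.7, 0.5, -1.3]
grip_width: 0.349
```

>>> {"method": "carry_out", "body": {
  "targets": [
    {"x": 0,"y": 0,"z": 0,"ax": 0,"ay": 0,"az": 0,"hand": -0.2},
    {"x": 0,"y": 0,"z": 0,"ax": 0,"ay": 0,"az": 0,"hand": -0.2},
    {"x": 0,"y": 0,"z": 0.03,"ax": 0,"ay": 0,"az": 0,"hand": -0.2},
    {"x": 0,"y": 0,"z": 0.08,"ax": 0,"ay": 0,"az": 0,"hand": -0.2},
    {"x": 0,"y": 0,"z": 0.123,"ax": 0,"ay": 0,"az": 0,"hand": 0}
  ]
}}

```text
time_s: 18.92
eef_pos: [507.7, 266.6, 131.2]
ee_rot: [0.708, -0.002, 0.707, 0.002]
force: [0.3, 0.2, -1.3]
grip_width: 0.497
```

>>> {"method": "carry_out", "body": {
  "targets": [
    {"x": 0,"y": -0.055,"z": 0.01,"ax": 0,"ay": 0,"az": -0.01,"hand": 0},
    {"x": 0.001,"y": -0.11,"z": 0.01,"ax": 0,"ay": 0,"az": -0.02,"hand": 0},
    {"x": 0.001,"y": -0.165,"z": 0.01,"ax": 0,"ay": 0,"az": -0.03,"hand": 0},
    {"x": 0.002,"y": -0.22,"z": 0.01,"ax": 0,"ay": 0,"az": -0.04,"hand": 0},
    {"x": 0.002,"y": -0.275,"z": 0.01,"ax": 0,"ay": 0,"az": -0.05,"hand": 0}
  ]
}}

```text
time_s: 19.55
eef_pos: [509.5, -10.3, 139.5]
ee_rot: [0.707, 0.016, 0.706, -0.016]
force: [1.1, 0.6, -0.8]
grip_width: 0.496
```

>>> {"method": "carry_out", "body": {
  "targets": [
    {"x": 0,"y": -0.055,"z": 0,"ax": 0,"ay": 0,"az": -0.01,"hand": 0},
    {"x": 0,"y": -0.11,"z": 0,"ax": 0,"ay": 0,"az": -0.02,"hand": 0},
    {"x": 0.001,"y": -0.165,"z": 0,"ax": 0,"ay": 0,"az": -0.03,"hand": 0},
    {"x": 0.001,"y": -0.215,"z": 0,"ax": 0,"ay": 0,"az": -0.04,"hand": 0},
    {"x": 0.001,"y": -0.236,"z": -0.01,"ax": 0,"ay": 0,"az": -0.04,"hand": 0}
  ]
}}

```text
time_s: 20.18
eef_pos: [510.6, -247.0, 129.5]
ee_rot: [0.707, 0.03, 0.706, -0.031]
force: [-0.3, 0.7, -0.5]
grip_width: 0.499
```

>>> {"method": "carry_out", "body": {
  "targets": [
    {"x": 0,"y": 0,"z": -0.03,"ax": 0,"ay": 0,"az": 0,"hand": 0},
    {"x": 0,"y": 0,"z": -0.07,"ax": 0,"ay": 0,"az": 0,"hand": 0},
    {"x": 0,"y": 0,"z": -0.1,"ax": 0,"ay": 0,"az": 0,"hand": 0},
    {"x": 0,"y": 0,"z": -0.1,"ax": 0,"ay": 0,"az": 0,"hand": -1},
    {"x": 0,"y": 0,"z": -0.1,"ax": 0,"ay": 0,"az": 0,"hand": -1}
  ]
}}

```text
time_s: 20.8
eef_pos: [510.9, -244.2, 29.6]
ee_rot: [0.707, 0.03, 0.706, -0.03]
force: [0.1, -0.7, -1.6]
grip_width: 0.347
```

>>> {"method": "carry_out", "body": {
  "targets": [
    {"x": 0,"y": 0,"z": 0,"ax": 0,"ay": 0,"az": 0,"hand": -1},
    {"x": 0,"y": 0,"z": 0,"ax": 0,"ay": 0,"az": 0,"hand": -1},
    {"x": 0,"y": 0,"z": 0.02,"ax": 0,"ay": 0,"az": 0,"hand": -1},
    {"x": 0,"y": 0,"z": 0.06,"ax": 0,"ay": 0,"az": 0,"hand": -1},
    {"x": 0,"y": 0,"z": 0.1,"ax": 0,"ay": 0,"az": 0,"hand": -1}
  ]
}}

```text
time_s: 21.42
eef_pos: [510.4, -244.3, 130.2]
ee_rot: [0.706, 0.03, 0.706, -0.03]
force: [-0.1, 0.4, -0.6]
grip_width: 0.345
```

```bash
python3 - <<'E'
from h import *
st()
E
```

```text
t 21.43 pos [ 510.4 -244.3  130.2] x [ 0.  0. -1.] y [0.085 0.996 0.   ] F [-0.1  0.4 -0.6] grip 0.345 q [-0.65  0.5   1.51  0.    1.14 -2.14]
```

>>> {"method": "carry_out", "body": {
  "targets": [
    {"x": 0,"y": 0.05,"z": 0.01,"ax": 0,"ay": 0,"az": 0.02,"hand": -1},
    {"x": -0.001,"y": 0.105,"z": 0.01,"ax": 0,"ay": 0,"az": 0.04,"hand": -1},
    {"x": -0.001,"y": 0.16,"z": 0.01,"ax": 0,"ay": 0,"az": 0.06,"hand": -1},
    {"x": -0.002,"y": 0.215,"z": 0.01,"ax": 0,"ay": 0,"az": 0.08,"hand": -1},
    {"x": -0.002,"y": 0.27,"z": 0.01,"ax": 0,"ay": 0,"az": 0.09,"hand": -1}
  ]
}}

```text
time_s: 22.05
eef_pos: [508.3, 27.4, 139.3]
ee_rot: [0.707, -0.002, 0.707, 0.002]
force: [1.0, -0.6, -0.7]
grip_width: 0.347
```

>>> {"method": "carry_out", "body": {
  "targets": [
    {"x": 0,"y": 0.055,"z": 0,"ax": 0,"ay": 0,"az": 0,"hand": -1},
    {"x": 0,"y": 0.11,"z": 0,"ax": 0,"ay": 0,"az": 0,"hand": -1},
    {"x": -0.001,"y": 0.16,"z": 0,"ax": 0,"ay": 0,"az": 0,"hand": -1},
    {"x": -0.001,"y": 0.189,"z": -0.01,"ax": 0,"ay": 0,"az": 0,"hand": -1},
    {"x": -0.001,"y": 0.189,"z": -0.03,"ax": 0,"ay": 0,"az": 0,"hand": -1}
  ]
}}

```text
time_s: 22.68
eef_pos: [507.5, 216.7, 109.3]
ee_rot: [0.708, -0.003, 0.706, 0.003]
force: [1.1, -0.4, -1.5]
grip_width: 0.348
```

>>> {"method": "carry_out", "body": {
  "targets": [
    {"x": 0,"y": 0,"z": -0.04,"ax": 0,"ay": 0,"az": 0,"hand": -1},
    {"x": 0,"y": 0,"z": -0.08,"ax": 0,"ay": 0,"az": 0,"hand": -1},
    {"x": 0,"y": 0,"z": -0.095,"ax": 0,"ay": 0,"az": 0,"hand": -1},
    {"x": 0,"y": 0,"z": -0.103,"ax": 0,"ay": 0,"az": 0,"hand": -1},
    {"x": 0,"y": 0,"z": -0.103,"ax": 0,"ay": 0,"az": 0,"hand": -1}
  ]
}}

```text
time_s: 23.3
eef_pos: [508.0, 214.7, 6.5]
ee_rot: [0.707, -0.002, 0.707, 0.002]
force: [0.3, 0.0, -1.4]
grip_width: 0.348
```

>>> {"method": "carry_out", "body": {
  "targets": [
    {"x": 0,"y": 0,"z": 0,"ax": 0,"ay": 0,"az": 0,"hand": -0.2},
    {"x": 0,"y": 0,"z": 0,"ax": 0,"ay": 0,"az": 0,"hand": -0.2},
    {"x": 0,"y": 0,"z": 0.03,"ax": 0,"ay": 0,"az": 0,"hand": -0.2},
    {"x": 0,"y": 0,"z": 0.08,"ax": 0,"ay": 0,"az": 0,"hand": -0.2},
    {"x": 0,"y": 0,"z": 0.123,"ax": 0,"ay": 0,"az": 0,"hand": 0}
  ]
}}

```text
time_s: 23.92
eef_pos: [507.7, 214.6, 131.1]
ee_rot: [0.708, -0.002, 0.707, 0.002]
force: [-0.4, -0.0, -0.7]
grip_width: 0.504
```

>>> {"method": "carry_out", "body": {
  "targets": [
    {"x": 0,"y": -0.055,"z": 0.01,"ax": 0,"ay": 0,"az": -0.01,"hand": 0},
    {"x": 0.001,"y": -0.11,"z": 0.01,"ax": 0,"ay": 0,"az": -0.02,"hand": 0},
    {"x": 0.001,"y": -0.165,"z": 0.01,"ax": 0,"ay": 0,"az": -0.03,"hand": 0},
    {"x": 0.002,"y": -0.22,"z": 0.01,"ax": 0,"ay": 0,"az": -0.04,"hand": 0},
    {"x": 0.003,"y": -0.275,"z": 0.01,"ax": 0,"ay": 0,"az": -0.05,"hand": 0}
  ]
}}

```text
time_s: 24.55
eef_pos: [510.5, -62.3, 139.5]
ee_rot: [0.707, 0.016, 0.706, -0.016]
force: [0.6, 0.8, 0.2]
grip_width: 0.504
```

>>> {"method": "carry_out", "body": {
  "targets": [
    {"x": 0,"y": -0.055,"z": 0,"ax": 0,"ay": 0,"az": -0.01,"hand": 0},
    {"x": 0.001,"y": -0.11,"z": 0,"ax": 0,"ay": 0,"az": -0.02,"hand": 0},
    {"x": 0.002,"y": -0.165,"z": 0,"ax": 0,"ay": 0,"az": -0.03,"hand": 0},
    {"x": 0.003,"y": -0.215,"z": 0,"ax": 0,"ay": 0,"az": -0.04,"hand": 0},
    {"x": 0.003,"y": -0.24,"z": -0.01,"ax": 0,"ay": 0,"az": -0.04,"hand": 0}
  ]
}}

```text
time_s: 25.18
eef_pos: [513.5, -302.9, 129.3]
ee_rot: [0.707, 0.03, 0.706, -0.031]
force: [0.5, 0.4, -0.4]
grip_width: 0.503
```

>>> {"method": "carry_out", "body": {
  "targets": [
    {"x": 0,"y": 0,"z": -0.03,"ax": 0,"ay": 0,"az": 0,"hand": 0},
    {"x": 0,"y": 0,"z": -0.07,"ax": 0,"ay": 0,"az": 0,"hand": 0},
    {"x": 0,"y": 0,"z": -0.1,"ax": 0,"ay": 0,"az": 0,"hand": 0},
    {"x": 0,"y": 0,"z": -0.1,"ax": 0,"ay": 0,"az": 0,"hand": -1},
    {"x": 0,"y": 0,"z": -0.1,"ax": 0,"ay": 0,"az": 0,"hand": -1}
  ]
}}

```text
time_s: 25.8
eef_pos: [513.4, -300.8, 29.0]
ee_rot: [0.706, 0.029, 0.707, -0.03]
force: [-1.5, -3.1, -2.7]
grip_width: 0.344
```

>>> {"method": "carry_out", "body": {
  "targets": [
    {"x": 0,"y": 0,"z": 0,"ax": 0,"ay": 0,"az": 0,"hand": -1},
    {"x": 0,"y": 0,"z": 0,"ax": 0,"ay": 0,"az": 0,"hand": -1},
    {"x": 0,"y": 0,"z": 0.02,"ax": 0,"ay": 0,"az": 0,"hand": -1},
    {"x": 0,"y": 0,"z": 0.06,"ax": 0,"ay": 0,"az": 0,"hand": -1},
    {"x": 0,"y": 0,"z": 0.1,"ax": 0,"ay": 0,"az": 0,"hand": -1}
  ]
}}

```text
time_s: 26.42
eef_pos: [513.5, -299.4, 129.8]
ee_rot: [0.706, 0.03, 0.707, -0.029]
force: [-0.0, -0.8, -2.1]
grip_width: 0.343
```

```bash
python3 - <<'E'
from h import *
st()
E
```

```text
t 26.43 pos [ 513.5 -299.4  129.8] x [-0.     0.002 -1.   ] y [0.084 0.996 0.002] F [-0.  -0.8 -2.1] grip 0.343 q [-0.73  0.56  1.41  0.    1.18 -2.21]
```

>>> {"method": "carry_out", "body": {
  "targets": [
    {"x": -0.001,"y": 0.05,"z": 0.01,"ax": 0,"ay": 0,"az": 0.02,"hand": -1},
    {"x": -0.002,"y": 0.105,"z": 0.01,"ax": 0,"ay": 0,"az": 0.04,"hand": -1},
    {"x": -0.003,"y": 0.16,"z": 0.01,"ax": 0,"ay": 0,"az": 0.06,"hand": -1},
    {"x": -0.004,"y": 0.215,"z": 0.01,"ax": 0,"ay": 0,"az": 0.08,"hand": -1},
    {"x": -0.004,"y": 0.27,"z": 0.01,"ax": 0,"ay": 0,"az": 0.09,"hand": -1}
  ]
}}

```text
time_s: 27.05
eef_pos: [509.0, -27.9, 139.0]
ee_rot: [0.707, -0.002, 0.707, 0.002]
force: [-0.1, -0.4, -0.3]
grip_width: 0.343
```

>>> {"method": "carry_out", "body": {
  "targets": [
    {"x": 0,"y": 0.055,"z": 0,"ax": 0,"ay": 0,"az": 0,"hand": -1},
    {"x": -0.001,"y": 0.11,"z": 0,"ax": 0,"ay": 0,"az": 0,"hand": -1},
    {"x": -0.002,"y": 0.16,"z": 0,"ax": 0,"ay": 0,"az": 0,"hand": -1},
    {"x": -0.002,"y": 0.193,"z": -0.01,"ax": 0,"ay": 0,"az": 0,"hand": -1},
    {"x": -0.002,"y": 0.193,"z": -0.03,"ax": 0,"ay": 0,"az": 0,"hand": -1}
  ]
}}

```text
time_s: 27.68
eef_pos: [507.0, 165.5, 109.0]
ee_rot: [0.707, -0.003, 0.707, 0.004]
force: [-0.2, 0.4, -1.1]
grip_width: 0.346
```

>>> {"method": "carry_out", "body": {
  "targets": [
    {"x": 0,"y": 0,"z": -0.04,"ax": 0,"ay": 0,"az": 0,"hand": -1},
    {"x": 0,"y": 0,"z": -0.08,"ax": 0,"ay": 0,"az": 0,"hand": -1},
    {"x": 0,"y": 0,"z": -0.095,"ax": 0,"ay": 0,"az": 0,"hand": -1},
    {"x": 0,"y": 0,"z": -0.103,"ax": 0,"ay": 0,"az": 0,"hand": -1},
    {"x": 0,"y": 0,"z": -0.103,"ax": 0,"ay": 0,"az": 0,"hand": -1}
  ]
}}

```text
time_s: 28.3
eef_pos: [507.9, 162.7, 6.4]
ee_rot: [0.707, -0.002, 0.707, 0.002]
force: [-0.5, -0.1, -1.7]
grip_width: 0.343
```

>>> {"method": "carry_out", "body": {
  "targets": [
    {"x": 0,"y": 0,"z": 0,"ax": 0,"ay": 0,"az": 0,"hand": -0.2},
    {"x": 0,"y": 0,"z": 0,"ax": 0,"ay": 0,"az": 0,"hand": -0.2},
    {"x": 0,"y": 0,"z": 0.03,"ax": 0,"ay": 0,"az": 0,"hand": -0.2},
    {"x": 0,"y": 0,"z": 0.08,"ax": 0,"ay": 0,"az": 0,"hand": -0.2},
    {"x": 0,"y": 0,"z": 0.123,"ax": 0,"ay": 0,"az": 0,"hand": 0}
  ]
}}

```text
time_s: 28.92
eef_pos: [507.7, 162.6, 131.1]
ee_rot: [0.708, -0.002, 0.707, 0.002]
force: [0.5, 0.3, -0.5]
grip_width: 0.497
```

>>> {"method": "carry_out", "body": {
  "targets": [
    {"x": 0,"y": -0.02,"z": 0.04,"ax": 0,"ay": 0,"az": 0,"hand": 0.2},
    {"x": 0,"y": -0.04,"z": 0.08,"ax": 0,"ay": 0,"az": 0,"hand": 0.2},
    {"x": 0,"y": -0.06,"z": 0.12,"ax": 0,"ay": 0,"az": 0,"hand": 0.2},
    {"x": 0,"y": -0.07,"z": 0.16,"ax": 0,"ay": 0,"az": 0,"hand": 0.2},
    {"x": 0,"y": -0.07,"z": 0.16,"ax": 0,"ay": 0,"az": 0,"hand": 0.2}
  ]
}}

```text
time_s: 29.55
eef_pos: [508.4, 92.0, 292.0]
ee_rot: [0.709, -0.002, 0.705, 0.001]
force: [-0.2, -0.0, -0.3]
grip_width: 0.601
```

```bash
python3 - <<'E'
from h import *
st(); import pickle
c=viewer.camera_info("wrist"); pickle.dump(c,open("w7.pkl","wb"))
cv2.imwrite("pics/w7.png",viewer.capture("wrist"))
E
```

```text
t 29.55 pos [508.4  92.  292. ] x [ 0.006 -0.    -1.   ] y [-0.004  1.    -0.   ] F [-0.2 -0.  -0.3] grip 0.601 q [-0.05  0.25  1.42 -0.    1.46 -1.62]
```

View pics/w7.png

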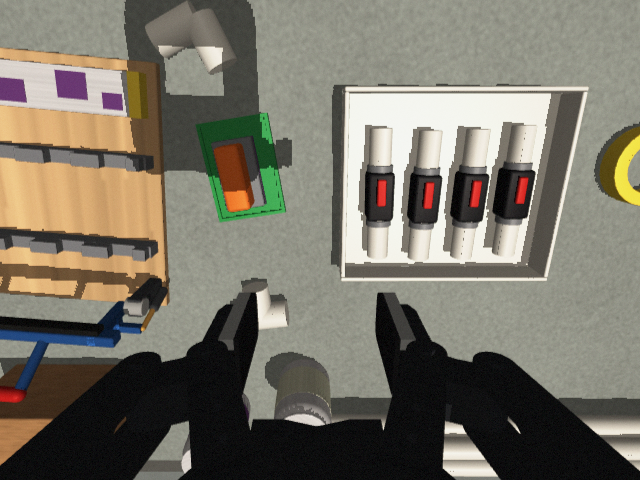

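```bash
python3 - <<'E'
from fit import *
import pickle; w=pickle.load(open("w7.pkl","rb"))
P=np.array([bp(w,u,v,52) for u,v in [(215,149),(241,145),(253,209),(227,211)]]);print(P.round(1).tolist(),P.mean(0))
d=(P[2]+P[3]-P[0]-P[1]);print("yaw",np.arctan2(d[1],d[0]))
g=[(w,197,126,(-58,-41,7)),(w,267,113,(-58,41,7)),(w,285,211,(58,41,7)),(w,219,220,(58,-41,7))]
p,r=fit(g,[487,4,.15]);print("rest",p,r.round(1).tolist())
E
```

```text
[[460.4, -12.0, 52.0], [456.3, 15.0, 52.0], [523.7, 23.9, 52.0], [526.0, -4.4, 52.0]] [491.61953367   5.61759218  52.        ]
yaw 0.12329805796731351
rest [4.87781748e+02 5.60391928e+00 1.50667214e-01] [[-1.3, -2.3], [0.4, -0.5], [0.3, 1.3], [0.3, 1.8]]
```

>>> {"method": "carry_out", "body": {
  "targets": [
    {"x": -0.005,"y": -0.03,"z": -0.04,"ax": 0,"ay": 0,"az": 0.04,"hand": 0.2},
    {"x": -0.01,"y": -0.06,"z": -0.08,"ax": 0,"ay": 0,"az": 0.08,"hand": 0.2},
    {"x": -0.017,"y": -0.09,"z": -0.12,"ax": 0,"ay": 0,"az": 0.136,"hand": 0.2},
    {"x": -0.017,"y": -0.09,"z": -0.17,"ax": 0,"ay": 0,"az": 0.136,"hand": 0.2},
    {"x": -0.017,"y": -0.09,"z": -0.19,"ax": 0,"ay": 0,"az": 0.136,"hand": 0.2}
  ]
}}

```text
time_s: 30.22
eef_pos: [488.3, 3.0, 95.3]
ee_rot: [0.703, -0.049, 0.707, 0.05]
force: [0.4, 0.5, 0.3]
grip_width: 0.599
```

```bash
python3 - <<'E'
from h import *
st()
cv2.imwrite("pics/w8.png",viewer.capture("wrist"))
E
```

```text
t 30.23 pos [488.3   3.   95.3] x [-0.006  0.001 -1.   ] y [-0.14   0.99   0.002] F [0.4 0.5 0.3] grip 0.599 q [-0.23  0.4   1.77  0.    0.98 -1.95]
```

View pics/w8.png

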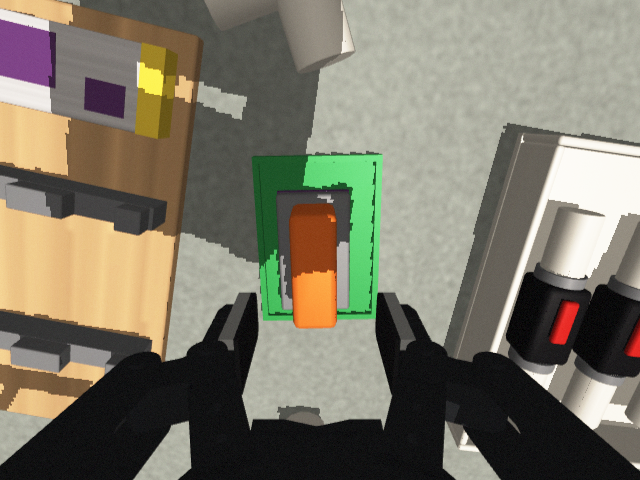

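>>> {"method": "carry_out", "body": {
  "targets": [
    {"x": -0.002,"y": 0,"z": -0.03,"ax": 0,"ay": 0,"az": 0,"hand": 0.2},
    {"x": -0.002,"y": 0,"z": -0.06,"ax": 0,"ay": 0,"az": 0,"hand": 0.2},
    {"x": -0.002,"y": 0,"z": -0.076,"ax": 0,"ay": 0,"az": 0,"hand": 0.2},
    {"x": -0.002,"y": 0,"z": -0.076,"ax": 0,"ay": 0,"az": 0,"hand": -1},
    {"x": -0.002,"y": 0,"z": -0.076,"ax": 0,"ay": 0,"az": 0,"hand": -1}
  ],
  "grip_force": 60
}}

```text
time_s: 30.9
eef_pos: [489.1, 2.5, 23.8]
ee_rot: [0.706, -0.05, 0.705, 0.05]
force: [0.1, 0.1, -0.4]
grip_width: 0.293
```

>>> {"method": "carry_out", "body": {
  "targets": [
    {"x": 0,"y": 0,"z": 0,"ax": 0,"ay": 0,"az": 0,"hand": -1},
    {"x": 0,"y": 0,"z": 0,"ax": 0,"ay": 0,"az": 0,"hand": -1},
    {"x": 0,"y": 0,"z": 0.02,"ax": 0,"ay": 0,"az": 0,"hand": -1},
    {"x": 0,"y": 0,"z": 0.05,"ax": 0,"ay": 0,"az": 0,"hand": -1},
    {"x": 0,"y": 0,"z": 0.09,"ax": 0,"ay": 0,"az": 0,"hand": -1}
  ]
}}

```text
time_s: 31.52
eef_pos: [488.0, 2.6, 113.5]
ee_rot: [0.705, -0.05, 0.706, 0.05]
force: [0.2, -0.1, -0.4]
grip_width: 0.295
```

```bash
python3 - <<'E'
from h import *
st()
E
```

```text
t 31.52 pos [488.    2.6 113.5] x [-0.001  0.    -1.   ] y [-0.141  0.99   0.001] F [ 0.2 -0.1 -0.4] grip 0.295 q [-0.24  0.37  1.76 -0.    1.02 -1.95]
```

>>> {"method": "carry_out", "body": {
  "targets": [
    {"x": -0.008,"y": -0.014,"z": 0,"ax": 0,"ay": 0,"az": -0.18,"hand": -1},
    {"x": -0.017,"y": -0.028,"z": 0,"ax": 0,"ay": 0,"az": -0.36,"hand": -1},
    {"x": -0.025,"y": -0.042,"z": 0,"ax": 0,"ay": 0,"az": -0.54,"hand": -1},
    {"x": -0.034,"y": -0.056,"z": 0,"ax": 0,"ay": 0,"az": -0.72,"hand": -1},
    {"x": -0.042,"y": -0.07,"z": 0,"ax": 0,"ay": 0,"az": -0.9,"hand": -1}
  ]
}}

```text
time_s: 32.15
eef_pos: [446.2, -67.9, 113.0]
ee_rot: [0.656, 0.264, 0.656, -0.264]
force: [-0.1, -0.3, -1.2]
grip_width: 0.296
```

>>> {"method": "carry_out", "body": {
  "targets": [
    {"x": -0.008,"y": -0.014,"z": 0,"ax": 0,"ay": 0,"az": -0.18,"hand": -1},
    {"x": -0.017,"y": -0.028,"z": 0,"ax": 0,"ay": 0,"az": -0.36,"hand": -1},
    {"x": -0.025,"y": -0.042,"z": 0,"ax": 0,"ay": 0,"az": -0.54,"hand": -1},
    {"x": -0.034,"y": -0.056,"z": 0,"ax": 0,"ay": 0,"az": -0.72,"hand": -1},
    {"x": -0.042,"y": -0.068,"z": 0,"ax": 0,"ay": 0,"az": -0.89,"hand": -1}
  ]
}}

```text
time_s: 32.78
eef_pos: [404.2, -135.9, 113.0]
ee_rot: [0.479, 0.521, 0.478, -0.521]
force: [0.6, -0.3, -0.7]
grip_width: 0.294
```

>>> {"method": "carry_out", "body": {
  "targets": [
    {"x": 0,"y": 0,"z": 0,"ax": 0,"ay": 0,"az": 0,"hand": -1},
    {"x": 0,"y": 0,"z": -0.02,"ax": 0,"ay": 0,"az": 0,"hand": -1},
    {"x": 0,"y": 0,"z": -0.035,"ax": 0,"ay": 0,"az": 0,"hand": -1},
    {"x": 0,"y": 0,"z": -0.04,"ax": 0,"ay": 0,"az": 0,"hand": -1},
    {"x": 0,"y": 0,"z": -0.04,"ax": 0,"ay": 0,"az": 0,"hand": -1}
  ]
}}

```text
time_s: 33.4
eef_pos: [404.7, -135.2, 72.9]
ee_rot: [0.481, 0.519, 0.481, -0.519]
force: [-0.7, 0.1, -0.9]
grip_width: 0.294
```

```bash
python3 - <<'E'
from h import *
st()
a=cv2.resize(viewer.capture("wrist"),(400,300)); b=viewer.capture("scene")[180:330,130:330]; b=cv2.resize(b,(400,300));
c=cv2.resize(viewer.capture("side")[230:380,220:420],(400,300),interpolation=cv2.INTER_CUBIC)
o=np.zeros((600,800,3),np.uint8);o[:300,:400]=a;o[:300,400:]=b;o[300:,:400]=c;cv2.imwrite("pics/c9.png",o)
E
```

```text
t 33.4 pos [ 404.7 -135.2   72.9] x [-0.  0. -1.] y [ 0.997 -0.076 -0.   ] F [-0.7  0.1 -0.9] grip 0.294 q [-0.6   0.32  1.97  0.    0.86 -0.52]
```

View pics/c9.png

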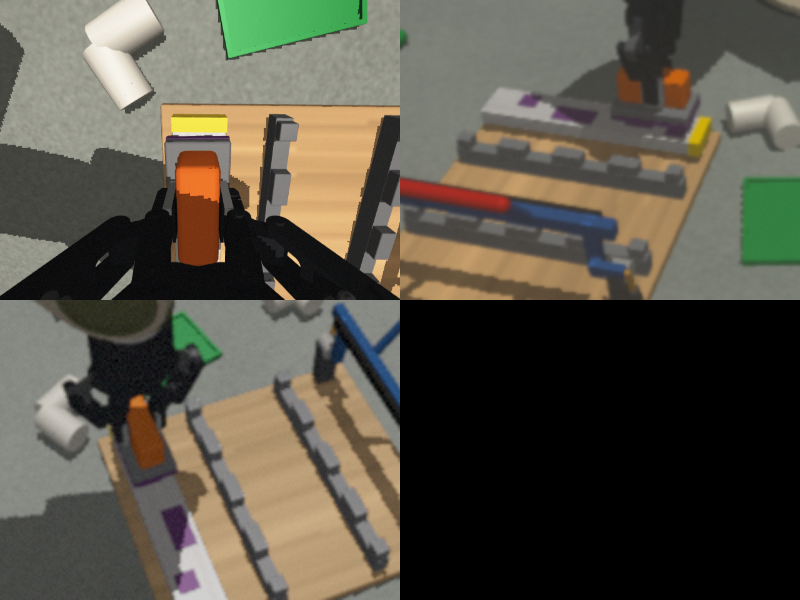

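>>> {"method": "carry_out", "body": {
  "targets": [
    {"x": 0,"y": 0,"z": -0.008,"ax": 0,"ay": 0,"az": 0,"hand": -1},
    {"x": 0,"y": 0,"z": -0.013,"ax": 0,"ay": 0,"az": 0,"hand": -1},
    {"x": 0,"y": 0,"z": -0.016,"ax": 0,"ay": 0,"az": 0,"hand": -1},
    {"x": 0,"y": 0,"z": -0.018,"ax": 0,"ay": 0,"az": 0,"hand": -1},
    {"x": 0,"y": 0,"z": -0.018,"ax": 0,"ay": 0,"az": 0,"hand": -1}
  ]
}}

```text
time_s: 34.17
eef_pos: [404.4, -135.4, 54.9]
ee_rot: [-0.48, -0.519, -0.48, 0.519]
force: [-2.4, 1.4, 4.2]
grip_width: 0.297
```

```bash
python3 - <<'E'
from h import *
st()
E
```

```text
t 34.17 pos [ 404.4 -135.4   54.9] x [-0.  0. -1.] y [ 0.997 -0.078 -0.   ] F [-2.4  1.4  4.2] grip 0.297 q [-0.6   0.35  1.99 -0.    0.81 -0.52]
```

>>> {"method": "carry_out", "body": {
  "targets": [
    {"x": 0,"y": 0,"z": -0.001,"ax": 0,"ay": 0,"az": 0,"hand": -1},
    {"x": -0.001,"y": -0.006,"z": -0.001,"ax": 0,"ay": 0,"az": 0,"hand": -1},
    {"x": -0.001,"y": -0.012,"z": -0.001,"ax": 0,"ay": 0,"az": 0,"hand": -1},
    {"x": -0.0015,"y": -0.018,"z": -0.001,"ax": 0,"ay": 0,"az": 0,"hand": -1},
    {"x": -0.002,"y": -0.024,"z": -0.001,"ax": 0,"ay": 0,"az": 0,"hand": -1}
  ],
  "grip_force": 80
}}

```text
time_s: 34.8
eef_pos: [403.0, -159.6, 54.3]
ee_rot: [0.48, 0.519, 0.48, -0.519]
force: [-0.7, 3.1, 5.7]
grip_width: 0.291
```

>>> {"method": "carry_out", "body": {
  "targets": [
    {"x": -0.0005,"y": -0.006,"z": 0,"ax": 0,"ay": 0,"az": 0,"hand": -1},
    {"x": -0.001,"y": -0.012,"z": 0,"ax": 0,"ay": 0,"az": 0,"hand": -1},
    {"x": -0.0015,"y": -0.018,"z": 0,"ax": 0,"ay": 0,"az": 0,"hand": -1},
    {"x": -0.002,"y": -0.024,"z": 0,"ax": 0,"ay": 0,"az": 0,"hand": -1},
    {"x": -0.0025,"y": -0.03,"z": 0,"ax": 0,"ay": 0,"az": 0,"hand": -1}
  ]
}}

```text
time_s: 35.42
eef_pos: [400.4, -189.6, 54.2]
ee_rot: [0.48, 0.519, 0.48, -0.519]
force: [0.5, 2.9, 5.6]
grip_width: 0.29
```

>>> {"method": "carry_out", "body": {
  "targets": [
    {"x": -0.0005,"y": -0.006,"z": 0,"ax": 0,"ay": 0,"az": 0,"hand": -1},
    {"x": -0.001,"y": -0.012,"z": 0,"ax": 0,"ay": 0,"az": 0,"hand": -1},
    {"x": -0.0015,"y": -0.018,"z": 0,"ax": 0,"ay": 0,"az": 0,"hand": -1},
    {"x": -0.002,"y": -0.024,"z": 0,"ax": 0,"ay": 0,"az": 0,"hand": -1},
    {"x": -0.0025,"y": -0.03,"z": 0,"ax": 0,"ay": 0,"az": 0,"hand": -1}
  ]
}}

```text
time_s: 36.05
eef_pos: [397.9, -219.6, 54.2]
ee_rot: [0.48, 0.519, 0.48, -0.519]
force: [0.4, 3.7, 5.8]
grip_width: 0.289
```

>>> {"method": "carry_out", "body": {
  "targets": [
    {"x": -0.0005,"y": -0.006,"z": 0,"ax": 0,"ay": 0,"az": 0,"hand": -1},
    {"x": -0.001,"y": -0.012,"z": 0,"ax": 0,"ay": 0,"az": 0,"hand": -1},
    {"x": -0.0015,"y": -0.018,"z": 0,"ax": 0,"ay": 0,"az": 0,"hand": -1},
    {"x": -0.002,"y": -0.024,"z": 0,"ax": 0,"ay": 0,"az": 0,"hand": -1},
    {"x": -0.0025,"y": -0.03,"z": 0,"ax": 0,"ay": 0,"az": 0,"hand": -1}
  ]
}}

```text
time_s: 36.67
eef_pos: [395.4, -249.6, 54.2]
ee_rot: [0.48, 0.519, 0.48, -0.519]
force: [0.4, 2.9, 5.5]
grip_width: 0.29
```

>>> {"method": "carry_out", "body": {
  "targets": [
    {"x": -0.0005,"y": -0.006,"z": 0,"ax": 0,"ay": 0,"az": 0,"hand": -1},
    {"x": -0.001,"y": -0.012,"z": 0,"ax": 0,"ay": 0,"az": 0,"hand": -1},
    {"x": -0.0015,"y": -0.018,"z": 0,"ax": 0,"ay": 0,"az": 0,"hand": -1},
    {"x": -0.002,"y": -0.024,"z": 0,"ax": 0,"ay": 0,"az": 0,"hand": -1},
    {"x": -0.002,"y": -0.026,"z": 0,"ax": 0,"ay": 0,"az": 0,"hand": -1}
  ]
}}

```text
time_s: 37.3
eef_pos: [393.3, -275.7, 54.2]
ee_rot: [0.48, 0.519, 0.48, -0.519]
force: [0.1, 4.3, 5.3]
grip_width: 0.289
```

```bash
python3 - <<'E'
from h import *
st()
E
```

```text
t 37.3 pos [ 393.3 -275.7   54.2] x [ 0.001 -0.    -1.   ] y [ 0.997 -0.078  0.001] F [0.1 4.3 5.3] grip 0.289 q [-0.86  0.45  1.83  0.    0.86 -0.78]
```

>>> {"method": "carry_out", "body": {
  "targets": [
    {"x": 0,"y": 0,"z": 0.015,"ax": 0,"ay": 0,"az": 0,"hand": -1},
    {"x": 0,"y": 0,"z": 0.04,"ax": 0,"ay": 0,"az": 0,"hand": -1},
    {"x": 0,"y": 0,"z": 0.065,"ax": 0,"ay": 0,"az": 0,"hand": -1},
    {"x": 0.009,"y": 0.028,"z": 0.065,"ax": 0,"ay": 0,"az": 0.18,"hand": -1},
    {"x": 0.019,"y": 0.056,"z": 0.065,"ax": 0,"ay": 0,"az": 0.36,"hand": -1}
  ]
}}

```text
time_s: 37.92
eef_pos: [412.3, -219.0, 119.8]
ee_rot: [0.567, 0.423, 0.566, -0.423]
force: [0.7, 0.1, -1.7]
grip_width: 0.286
```

>>> {"method": "carry_out", "body": {
  "targets": [
    {"x": 0.009,"y": 0.028,"z": 0,"ax": 0,"ay": 0,"az": 0.18,"hand": -1},
    {"x": 0.019,"y": 0.056,"z": 0,"ax": 0,"ay": 0,"az": 0.36,"hand": -1},
    {"x": 0.028,"y": 0.084,"z": 0,"ax": 0,"ay": 0,"az": 0.54,"hand": -1},
    {"x": 0.038,"y": 0.112,"z": 0,"ax": 0,"ay": 0,"az": 0.72,"hand": -1},
    {"x": 0.047,"y": 0.14,"z": 0,"ax": 0,"ay": 0,"az": 0.9,"hand": -1}
  ]
}}

```text
time_s: 38.55
eef_pos: [459.4, -78.5, 119.6]
ee_rot: [0.695, 0.134, 0.694, -0.135]
force: [-0.3, -0.1, -1.9]
grip_width: 0.289
```

>>> {"method": "carry_out", "body": {
  "targets": [
    {"x": 0.009,"y": 0.028,"z": 0,"ax": 0,"ay": 0,"az": 0.18,"hand": -1},
    {"x": 0.019,"y": 0.056,"z": 0,"ax": 0,"ay": 0,"az": 0.36,"hand": -1},
    {"x": 0.029,"y": 0.084,"z": 0,"ax": 0,"ay": 0,"az": 0.535,"hand": -1},
    {"x": 0.029,"y": 0.084,"z": -0.02,"ax": 0,"ay": 0,"az": 0.535,"hand": -1},
    {"x": 0.029,"y": 0.084,"z": -0.04,"ax": 0,"ay": 0,"az": 0.535,"hand": -1}
  ]
}}

```text
time_s: 39.17
eef_pos: [488.3, 4.9, 79.1]
ee_rot: [0.706, -0.052, 0.705, 0.052]
force: [-0.3, 0.5, -0.3]
grip_width: 0.287
```

```bash
python3 - <<'E'
from h import *
st(); import pickle
c=viewer.camera_info("wrist"); pickle.dump(c,open("w10.pkl","wb"))
cv2.imwrite("pics/w10.png",viewer.capture("wrist"))
E
```

```text
t 39.17 pos [488.3   4.9  79.1] x [ 0.001 -0.    -1.   ] y [-0.147  0.989 -0.001] F [-0.3  0.5 -0.3] grip 0.287 q [-0.23  0.42  1.79 -0.    0.93 -1.95]
```

View pics/w10.png

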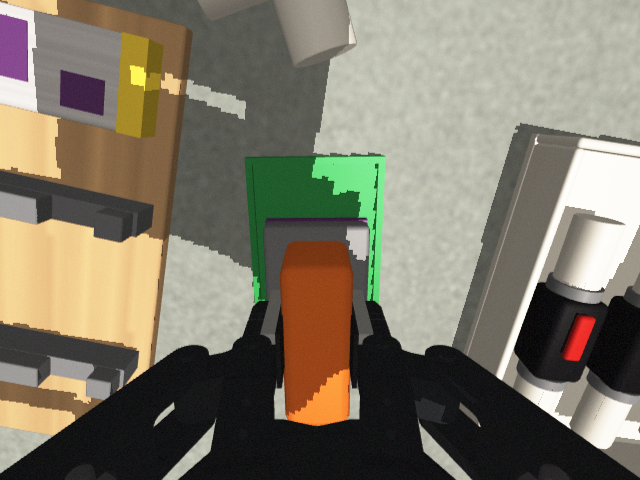

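>>> {"method": "carry_out", "body": {
  "targets": [
    {"x": 0.003,"y": 0.001,"z": -0.025,"ax": 0,"ay": 0,"az": 0,"hand": -1},
    {"x": 0.003,"y": 0.001,"z": -0.045,"ax": 0,"ay": 0,"az": 0,"hand": -1},
    {"x": 0.003,"y": 0.001,"z": -0.052,"ax": 0,"ay": 0,"az": 0,"hand": -1},
    {"x": 0.003,"y": 0.001,"z": -0.055,"ax": 0,"ay": 0,"az": 0,"hand": -1},
    {"x": 0.003,"y": 0.001,"z": -0.055,"ax": 0,"ay": 0,"az": 0,"hand": -1}
  ]
}}

```text
time_s: 39.85
eef_pos: [491.4, 5.5, 24.5]
ee_rot: [0.706, -0.052, 0.705, 0.052]
force: [-0.6, 0.2, -0.7]
grip_width: 0.293
```

>>> {"method": "carry_out", "body": {
  "targets": [
    {"x": 0,"y": 0,"z": 0,"ax": 0,"ay": 0,"az": 0,"hand": 0.1},
    {"x": 0,"y": 0,"z": 0,"ax": 0,"ay": 0,"az": 0,"hand": 0.1},
    {"x": 0,"y": 0,"z": 0.03,"ax": 0,"ay": 0,"az": 0,"hand": 0.1},
    {"x": 0,"y": 0,"z": 0.08,"ax": 0,"ay": 0,"az": 0,"hand": 0.1},
    {"x": 0,"y": 0,"z": 0.13,"ax": 0,"ay": 0,"az": 0,"hand": 0.1}
  ]
}}

```text
time_s: 40.48
eef_pos: [490.8, 5.6, 155.5]
ee_rot: [0.705, -0.052, 0.705, 0.052]
force: [0.4, -0.1, 0.1]
grip_width: 0.55
```

```bash
python3 - <<'E'
from h import *
st()
c=viewer.camera_info("wrist")
im=viewer.capture("wrist"); cv2.imwrite("pics/w11.png",im); h=cv2.cvtColor(im,cv2.COLOR_BGR2HSV)
def big(m):
    k,l,s,ce=cv2.connectedComponentsWithStats(m.astype(np.uint8)); i=1+s[1:,4].argmax(); return s[i],l==i
s,m=big((h[...,0]>4)&(h[...,0]<18)&(h[...,1]>190)&(h[...,2]>50)&(np.arange(640)>200)[None])
pts=np.argwhere(m)[:,::-1].astype(np.float32); r=cv2.minAreaRect(pts);print("orange",s,[ (q.round(0).tolist(),bp(c,*q,52).round(1).tolist()) for q in cv2.boxPoints(r)])
s,m=big((h[...,0]>50)&(h[...,0]<85)&(h[...,1]>120)); pts=np.argwhere(m)[:,::-1].astype(np.float32); r=cv2.minAreaRect(pts);print("green",s,[(q.round(0).tolist(),bp(c,*q,6).round(1).tolist()) for q in cv2.boxPoints(r)])
E
```

```text
t 40.48 pos [490.8   5.6 155.5] x [ 0.  0. -1.] y [-0.146  0.989  0.   ] F [ 0.4 -0.1  0.1] grip 0.55 q [-0.23  0.31  1.71  0.    1.12 -1.94]
orange [ 298  187   37   97 2728] [([298.0, 187.0], [457.8, -11.7, 52.0]), ([333.0, 187.0], [454.0, 12.1, 52.0]), ([334.0, 283.0], [525.1, 24.6, 52.0]), ([299.0, 283.0], [529.4, -1.4, 52.0])]
green [ 263  143  104  137 7634] [([263.0, 143.0], [436.0, -44.1, 6.0]), ([366.0, 143.0], [424.2, 35.6, 6.0]), ([366.0, 279.0], [538.5, 57.5, 6.0]), ([263.0, 279.0], [551.7, -32.3, 6.0])]
```

View pics/w11.png

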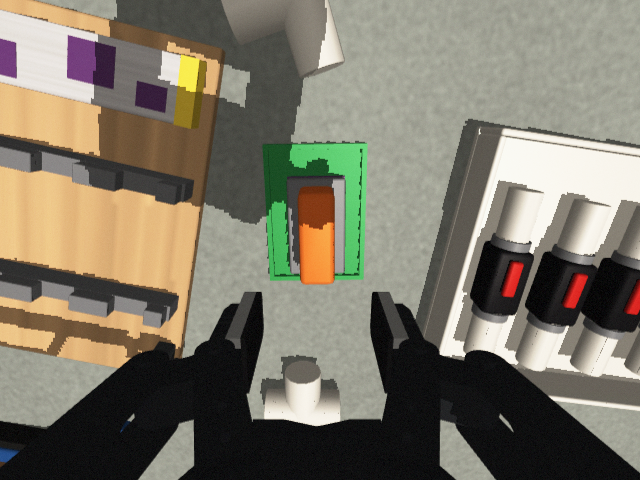

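>>> {"method": "carry_out", "body": {
  "targets": [
    {"x": 0.017,"y": -0.023,"z": 0.025,"ax": 0,"ay": 0,"az": -0.18,"hand": 0},
    {"x": 0.035,"y": -0.046,"z": 0.05,"ax": 0,"ay": 0,"az": -0.36,"hand": 0},
    {"x": 0.053,"y": -0.069,"z": 0.075,"ax": 0,"ay": 0,"az": -0.54,"hand": 0},
    {"x": 0.071,"y": -0.092,"z": 0.1,"ax": 0,"ay": 0,"az": -0.72,"hand": 0},
    {"x": 0.089,"y": -0.115,"z": 0.105,"ax": 0,"ay": 0,"az": -0.9,"hand": 0}
  ]
}}

```text
time_s: 41.15
eef_pos: [581.0, -110.3, 260.6]
ee_rot: [0.658, 0.262, 0.656, -0.262]
force: [-0.3, -0.0, -0.5]
grip_width: 0.496
```

>>> {"method": "carry_out", "body": {
  "targets": [
    {"x": 0.017,"y": -0.023,"z": 0,"ax": 0,"ay": 0,"az": -0.18,"hand": 0},
    {"x": 0.035,"y": -0.046,"z": 0,"ax": 0,"ay": 0,"az": -0.36,"hand": 0},
    {"x": 0.053,"y": -0.069,"z": 0,"ax": 0,"ay": 0,"az": -0.54,"hand": 0},
    {"x": 0.071,"y": -0.092,"z": 0,"ax": 0,"ay": 0,"az": -0.72,"hand": 0},
    {"x": 0.089,"y": -0.115,"z": 0,"ax": 0,"ay": 0,"az": -0.895,"hand": 0}
  ]
}}

```text
time_s: 41.78
eef_pos: [669.5, -225.2, 258.7]
ee_rot: [-0.479, -0.521, -0.479, 0.521]
force: [-0.1, -0.4, 0.6]
grip_width: 0.501
```

>>> {"method": "carry_out", "body": {
  "targets": [
    {"x": 0,"y": 0,"z": 0,"ax": 0,"ay": 0,"az": 0,"hand": 0},
    {"x": 0,"y": 0,"z": 0,"ax": 0,"ay": 0,"az": 0,"hand": 0}
  ]
}}

```text
time_s: 42.02
eef_pos: [668.8, -223.9, 258.7]
ee_rot: [0.481, 0.519, 0.481, -0.519]
force: [-0.2, 0.7, 0.4]
grip_width: 0.499
```

```bash
python3 - <<'E'
from h import *
st()
for n in("wrist","scene"):
    im=viewer.capture(n);c=viewer.camera_info(n); cv2.imwrite(f"pics/{n}12.png",im)
    h=cv2.cvtColor(im,cv2.COLOR_BGR2HSV); m=((h[...,0]<6)|(h[...,0]>174))&(h[...,1]>190)&(h[...,2]>60)
    k,l,sx,ce=cv2.connectedComponentsWithStats(m.astype(np.uint8))
    for i in range(1,k):
        if sx[i,4]>60: print(n,sx[i].tolist(),ce[i].round(1),bp(c,*ce[i],163).round(1),bp(c,sx[i,0]+sx[i,2]/2,sx[i,1],163).round(0),bp(c,sx[i,0]+sx[i,2]/2,sx[i,1]+sx[i,3],163).round(0))
E
```

```text
t 42.02 pos [ 668.8 -223.9  258.7] x [-0.  0. -1.] y [ 0.997 -0.075 -0.   ] F [-0.2  0.7  0.4] grip 0.499 q [-0.49  0.74  0.76  0.    1.64 -0.41]
wrist [309, 171, 19, 144, 2500] [317.4 240.6] [ 668.7 -224.9  163. ] [ 673. -177.  163.] [ 665. -283.  163.]
scene [138, 272, 46, 13, 240] [161.4 277.5] [ 668.6 -215.1  163. ] [ 657. -220.  163.] [ 684. -209.  163.]
```

>>> {"method": "carry_out", "body": {
  "targets": [
    {"x": 0,"y": 0,"z": -0.05,"ax": 0,"ay": 0,"az": 0,"hand": -0.1},
    {"x": 0,"y": 0,"z": -0.09,"ax": 0,"ay": 0,"az": 0,"hand": -0.2},
    {"x": 0,"y": 0,"z": -0.114,"ax": 0,"ay": 0,"az": 0,"hand": -0.2},
    {"x": 0,"y": 0,"z": -0.114,"ax": 0,"ay": 0,"az": 0,"hand": -0.2},
    {"x": 0,"y": 0,"z": -0.114,"ax": 0,"ay": 0,"az": 0,"hand": -1}
  ],
  "grip_force": 50
}}

```text
time_s: 42.75
eef_pos: [669.5, -224.4, 146.8]
ee_rot: [0.481, 0.519, 0.479, -0.519]
force: [0.8, 0.0, 1.6]
grip_width: 0.2
```

>>> {"method": "carry_out", "body": {
  "targets": [
    {"x": 0,"y": 0,"z": 0,"ax": 0,"ay": 0,"az": 0,"hand": -1},
    {"x": 0,"y": 0,"z": 0,"ax": 0,"ay": 0,"az": 0,"hand": -1},
    {"x": 0,"y": 0,"z": 0,"ax": 0,"ay": 0,"az": 0,"hand": -1},
    {"x": 0,"y": 0,"z": 0,"ax": 0,"ay": 0,"az": 0,"hand": -1}
  ]
}}

```text
time_s: 43.25
eef_pos: [669.5, -224.5, 146.9]
ee_rot: [0.481, 0.519, 0.479, -0.519]
force: [-1.1, 1.8, 6.6]
grip_width: 0.132
```

>>> {"method": "carry_out", "body": {
  "targets": [
    {"x": -0.005,"y": 0,"z": 0.002,"ax": 0,"ay": 0,"az": 0,"hand": -1},
    {"x": -0.01,"y": 0.0005,"z": 0.004,"ax": 0,"ay": 0,"az": 0,"hand": -1},
    {"x": -0.015,"y": 0.001,"z": 0.0055,"ax": 0,"ay": 0,"az": 0,"hand": -1},
    {"x": -0.025,"y": 0.002,"z": 0.008,"ax": 0,"ay": 0,"az": 0,"hand": -1},
    {"x": -0.0355,"y": 0.0025,"z": 0.009,"ax": 0,"ay": 0,"az": 0,"hand": -1}
  ]
}}

```text
time_s: 43.88
eef_pos: [636.6, -221.7, 157.5]
ee_rot: [0.484, 0.521, 0.477, -0.516]
force: [12.5, 4.1, 6.3]
grip_width: 0.135
```

Gripped and moving; continue the arc.

>>> {"method": "carry_out", "body": {
  "targets": [
    {"x": -0.0105,"y": 0.001,"z": 0.0005,"ax": 0,"ay": 0,"az": 0,"hand": -1},
    {"x": -0.021,"y": 0.002,"z": 0,"ax": 0,"ay": 0,"az": 0,"hand": -1},
    {"x": -0.0315,"y": 0.0025,"z": -0.002,"ax": 0,"ay": 0,"az": 0,"hand": -1},
    {"x": -0.042,"y": 0.003,"z": -0.005,"ax": 0,"ay": 0,"az": 0,"hand": -1},
    {"x": -0.0515,"y": 0.004,"z": -0.009,"ax": 0,"ay": 0,"az": 0,"hand": -1}
  ]
}}

```text
time_s: 44.5
eef_pos: [583.3, -217.2, 147.4]
ee_rot: [0.482, 0.52, 0.479, -0.518]
force: [2.2, 5.7, 9.2]
grip_width: 0.13
```

>>> {"method": "carry_out", "body": {
  "targets": [
    {"x": -0.0095,"y": 0.0005,"z": -0.005,"ax": 0,"ay": 0,"az": 0,"hand": -1},
    {"x": -0.0185,"y": 0.001,"z": -0.0105,"ax": 0,"ay": 0,"az": 0,"hand": -1},
    {"x": -0.0265,"y": 0.002,"z": -0.0175,"ax": 0,"ay": 0,"az": 0,"hand": -1},
    {"x": -0.034,"y": 0.0025,"z": -0.025,"ax": 0,"ay": 0,"az": 0,"hand": -1},
    {"x": -0.041,"y": 0.003,"z": -0.033,"ax": 0,"ay": 0,"az": 0,"hand": -1}
  ]
}}

```text
time_s: 45.12
eef_pos: [541.2, -214.1, 112.4]
ee_rot: [0.48, 0.52, 0.48, -0.518]
force: [3.8, 5.3, -1.3]
grip_width: 0.128
```

>>> {"method": "carry_out", "body": {
  "targets": [
    {"x": -0.003,"y": 0,"z": -0.0045,"ax": 0,"ay": 0,"az": 0,"hand": -1},
    {"x": -0.006,"y": 0.0005,"z": -0.009,"ax": 0,"ay": 0,"az": 0,"hand": -1},
    {"x": -0.0085,"y": 0.0005,"z": -0.0135,"ax": 0,"ay": 0,"az": 0,"hand": -1},
    {"x": -0.011,"y": 0.001,"z": -0.018,"ax": 0,"ay": 0,"az": 0,"hand": -1},
    {"x": -0.013,"y": 0.001,"z": -0.023,"ax": 0,"ay": 0,"az": 0,"hand": -1}
  ]
}}

```text
time_s: 45.75
eef_pos: [527.4, -213.0, 88.4]
ee_rot: [0.479, 0.519, 0.481, -0.519]
force: [-3.2, 6.9, -2.3]
grip_width: 0.132
```

```bash
python3 - <<'E'
from h import *
st()
E
```

```text
t 45.75 pos [ 527.4 -213.    88.4] x [-0.002  0.002 -1.   ] y [ 0.997 -0.078 -0.002] F [-3.2  6.9 -2.3] grip 0.132 q [-0.59  0.55  1.53  0.    1.06 -0.51]
```

>>> {"method": "carry_out", "body": {
  "targets": [
    {"x": 0,"y": 0,"z": 0,"ax": 0,"ay": 0,"az": 0,"hand": -0.3},
    {"x": 0,"y": 0,"z": 0,"ax": 0,"ay": 0,"az": 0,"hand": -0.3},
    {"x": 0,"y": 0,"z": 0,"ax": 0,"ay": 0,"az": 0,"hand": -0.3},
    {"x": 0,"y": 0,"z": 0.02,"ax": 0,"ay": 0,"az": 0,"hand": -0.3},
    {"x": 0,"y": 0,"z": 0.06,"ax": 0,"ay": 0,"az": 0,"hand": -0.3}
  ]
}}

```text
time_s: 46.38
eef_pos: [527.5, -213.7, 148.6]
ee_rot: [-0.479, -0.519, -0.481, 0.519]
force: [0.4, 0.7, 0.3]
grip_width: 0.351
```

>>> {"method": "carry_out", "body": {
  "targets": [
    {"x": -0.02,"y": 0.01,"z": 0.05,"ax": 0,"ay": 0,"az": 0,"hand": -0.3},
    {"x": -0.04,"y": 0.02,"z": 0.1,"ax": 0,"ay": 0,"az": 0,"hand": -0.3},
    {"x": -0.06,"y": 0.03,"z": 0.15,"ax": 0,"ay": 0,"az": 0,"hand": -0.3},
    {"x": -0.08,"y": 0.04,"z": 0.2,"ax": 0,"ay": 0,"az": 0,"hand": -0.3},
    {"x": -0.1,"y": 0.05,"z": 0.25,"ax": 0,"ay": 0,"az": 0,"hand": -0.3}
  ]
}}

```text
time_s: 47.0
eef_pos: [427.1, -163.5, 400.9]
ee_rot: [0.481, 0.519, 0.48, -0.519]
force: [0.9, -0.1, 0.2]
grip_width: 0.348
```

>>> {"method": "carry_out", "body": {
  "targets": [
    {"x": 0,"y": 0,"z": 0,"ax": 0,"ay": 0,"az": 0,"hand": -0.3},
    {"x": 0,"y": 0,"z": 0,"ax": 0,"ay": 0,"az": 0,"hand": -0.3},
    {"x": 0,"y": 0,"z": 0,"ax": 0,"ay": 0,"az": 0,"hand": -0.3},
    {"x": 0,"y": 0,"z": 0,"ax": 0,"ay": 0,"az": 0,"hand": -0.3},
    {"x": 0,"y": 0,"z": 0,"ax": 0,"ay": 0,"az": 0,"hand": -0.3}
  ]
}}

```text
time_s: 47.62
eef_pos: [428.1, -164.0, 398.4]
ee_rot: [-0.48, -0.519, -0.48, 0.519]
force: [-0.7, 0.0, 0.3]
grip_width: 0.348
```

```bash
python3 - <<'E'
from h import *
st()
o=np.zeros((600,800,3),np.uint8)
o[:300,:400]=cv2.resize(viewer.capture("scene"),(400,300));o[:300,400:]=cv2.resize(viewer.capture("side"),(400,300))
o[300:,:400]=cv2.resize(viewer.capture("wrist"),(400,300)); o[300:,400:]=cv2.resize(viewer.capture("scene")[210:360,100:300],(400,300)); cv2.imwrite("pics/f.png",o)
for n in("side","scene"):
    im=viewer.capture(n);c=viewer.camera_info(n)
    h=cv2.cvtColor(im,cv2.COLOR_BGR2HSV); m=((h[...,0]<6)|(h[...,0]>174))&(h[...,1]>190)&(h[...,2]>60)
    k,l,sx,ce=cv2.connectedComponentsWithStats(m.astype(np.uint8))
    for i in range(1,k):
        if sx[i,4]>60: print(n,sx[i].tolist(),ce[i].round(1),bp(c,*ce[i],102).round(1))
E
```

```text
t 47.62 pos [ 428.1 -164.   398.4] x [-0.001  0.    -1.   ] y [ 0.997 -0.078 -0.001] F [-0.7  0.   0.3] grip 0.348 q [-0.62  0.1   1.33 -0.    1.71 -0.54]
side [352, 278, 26, 43, 230] [364.6 299.1] [ 523.1 -221.6  102. ]
scene [172, 245, 52, 10, 154] [197.3 249.6] [ 524.8 -218.4  102. ]
```

View pics/f.png

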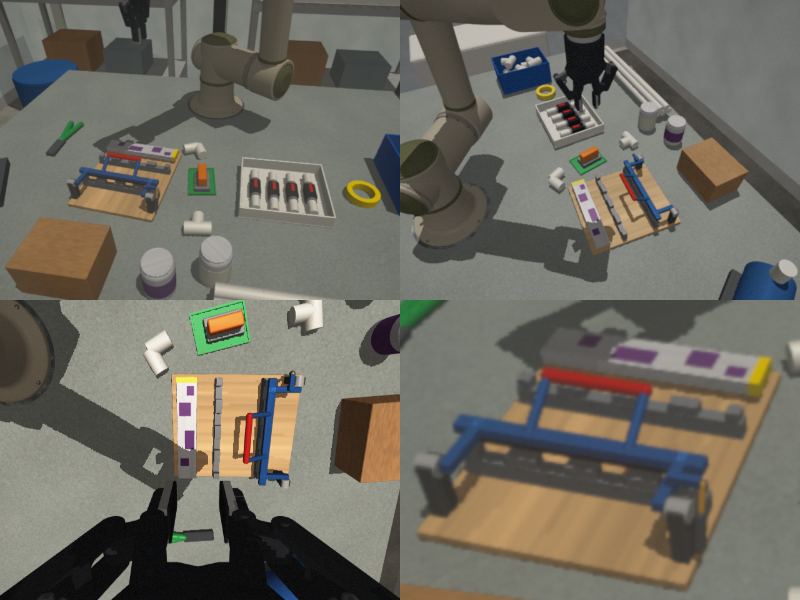

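```bash
python3 - <<'E'
from h import *
from rig import finish_job
ok=[]
for n in("side","scene","wrist"):
    im=viewer.capture(n);c=viewer.camera_info(n);h=cv2.cvtColor(im,cv2.COLOR_BGR2HSV)
    m=(h[...,0]>4)&(h[...,0]<18)&(h[...,1]>190)&(h[...,2]>50)
    k,l,s,ce=cv2.connectedComponentsWithStats(m.astype(np.uint8))
    u=pr(c,[488,5,38])
    i=1+np.argmin([np.hypot(*(ce[j]-u))+(1e3 if s[j,4]<60 else 0) for j in range(1,k)]); X=bp(c,*ce[i],40); print(n,s[i].tolist(),X.round(1)); ok.append(np.hypot(X[0]-488,X[1]-5)<15)
print(ok)
if sum(ok)>=2: print(finish_job())
E
```

```text
side [288, 235, 29, 24, 328] [494.8   1.5  40. ]
scene [317, 263, 13, 24, 286] [487.7   4.9  40. ]
wrist [331, 18, 60, 38, 516] [491.8   1.7  40. ]
[np.True_, np.True_, np.True_]
the job is handed in; nothing more can be done
None
```

The job is done and handed in at about 48 s of the 210 s allowed; the hand-in gave no verdict.

- **Gate opening:** I lifted the gate by its red handle until it held itself open.
- **Valve pieces:** There were four, and I laid them side by side on the tray floor. The overhead picture showed all four flat and separate.
- **Sanding:** The block made one stroke along the rail, from the yellow-marked end to the other end. I read about 5 to 6 N of upward force at the wrist throughout, well below the 45 N limit.
- **Block:** It is back upright on its green rest. The last check put it within about 8 mm of the rest's middle in all three cameras. The three readings differ from each other by a few millimetres.
- **Gate shutting:** The handle's place in the last pictures matches its place at the start to within 1 px in the side view. I couldn't read the gate angle directly.

While opening the gate, the handle slid a few millimetres in the grip, with up to about 32 N read at the wrist. It held, and I corrected the path. No knocked block or slackened grip was seen, and the other things on the table look unmoved in the last pictures.

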